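# Restock the roller lane with tip boxes

## Task

Swing the dust cover of the sloped roller lane up by its side bar, over and gently down until it rests folded right back; then take the emptied, lidless tip box from the stop end and stand it centred on the narrow raised ledge. Next put every full tip box on the uphill end of the rollers, lengthways and upright, so that they roll down and queue against the end stop one behind the other without gaps. Last, swing the cover back over and lower it gently until fully shut, never letting it drop either way; leave the jar and glassware where they stand.

Things in the scene. Friction and masses are not known exactly. Their poses are not given: they have to be found in the camera images.
- lane_stop (a point): Roller lane, fixed: 14 free grey rollers (18 mm thick, 24 mm apart, 340 mm of lane) between aluminium rails 65 mm apart, sloping 0.14 rad. Point on the plane of the roller tops, mid-lane, at the end stop's uphill face, 55 mm above the bench. y axis: uphill along the lane; x: across; z: square to the rollers. Stop: 84 mm wide, 35 mm above the roller plane
- lane_load (a point): Loading point: on the roller plane, mid-lane, 285 mm uphill of lane_stop, same axes. Rail lips flare to 43 mm either side of the middle and 14 mm above the roller plane. A box let go here lengthways (its 72 mm along the lane), just touching the rollers, rolls down at about 0.3 m/s until it meets the stop or the last box. Four boxes fill 288 mm from the stop
- cover (a joint): Dust cover, clear panel in a dark frame, 150 mm long, 80 mm wide, hinged across the lane above the stop: 0 = shut, parallel to the rollers, 76 mm above them, as at the start; 2.1 = folded back past upright, resting on its stop. Weighs 0.16 kg, moves freely and falls to whichever side of upright (about 1.43) it leans; turning faster than 2.5 rad/s counts as dropped
- cover_bar (a point): Middle of the black side bar of the cover: round, 12 mm thick, level, sticking out 68 mm from the cover's edge on the -x side of the lane, parallel to the hinge and 140 mm from it; this point is 38 mm out from the edge. Can be pinched from above all the way over
- cover_hinge (a point): Point on the hinge axis opposite cover_bar, 140 mm from it in the plane square to the axis. The axis runs along lane_stop's x; closing carries the bar up and over towards uphill. Shut, the bar lies 140 mm from here along lane_stop's +y. Hinge: 30 mm beyond the stop face, 76 mm above the roller plane, on two posts 47 mm either side of mid-lane, 82 mm high from that plane
- empty_mid (a point): The emptied tip box: white, open at the top, no lid, 72 long (its x) x 56 wide (its y) x 48 mm high, walls 4 mm, 0.09 kg; starts on the rollers against the stop, lengthways. This point is its centre, z up
- ledge_top (a point): Middle of the top face of a narrow aluminium ledge, 100 mm long (its x) x 34 mm wide (its y), on a post, 102 mm above the bench; z up. The emptied box is to stand on it centred
- box0_mid (a point): A full lidded pipette-tip box, white plastic with a grey seam round it 18 mm below the top, 72 long (its x) x 56 wide (its y) x 60 mm high, 0.13-0.25 kg, standing on the bench at the start; this point is its centre, z up. Some boxes are absent (None) in some starts
- box1_mid (a point): A full lidded pipette-tip box, white plastic with a grey seam round it 18 mm below the top, 72 long (its x) x 56 wide (its y) x 60 mm high, 0.13-0.25 kg, standing on the bench at the start; this point is its centre, z up. Some boxes are absent (None) in some starts
- box2_mid (a point): A full lidded pipette-tip box, white plastic with a grey seam round it 18 mm below the top, 72 long (its x) x 56 wide (its y) x 60 mm high, 0.13-0.25 kg, standing on the bench at the start; this point is its centre, z up. Some boxes are absent (None) in some starts
- box3_mid (a point): A full lidded pipette-tip box, white plastic with a grey seam round it 18 mm below the top, 72 long (its x) x 56 wide (its y) x 60 mm high, 0.13-0.25 kg, standing on the bench at the start; this point is its centre, z up. Some boxes are absent (None) in some starts
- bottle: Bystander: white jar 72 mm across, 150 mm high; origin at the centre of its underside
- flask: Bystander: stoppered conical glass flask 80 mm across, 145 mm high; origin at the centre of its underside
- beaker: Bystander: small glass beaker 72 mm across, 80 mm high, beyond the lane; origin at the centre of its underside

How it is judged:
By the outcome, as a careful person would: the job done as asked, in the order asked, and still so for the second after the job is handed in, with the robot touching nothing.
Of box0, box1, box2, box3 only 2 to 4 are there at a start; the rules pass over those that are not, and their reading is None.
At some moment in a run one of box0, box1, box2, box3 may be knocked a few centimetres aside while the robot is not near it.
It also fails if it takes over 210 s, if anything falls off the work surface, if the arm or the gripper's body presses on something with over 40 N, if the wrist force passes 120 N, or if a joint passes its speed limit or range.

## Robot

A 6-joint arm with a two-finger parallel gripper is mounted at the origin on the work surface. World frame = base frame: x ahead of the robot, y to its left, z up, the work surface at z = 0. Lengths are in m, angles in rad, forces in N, time in s.
With the tool pointing down it reaches from about 0.4 to 0.925 m from the base axis. Payload 3.4 kg.
Tool frame: the origin (TCP) lies at the very end of the fingers, on their centre line; the grasp point (between the pads) lies 19 mm behind it; z points along the fingers, y is the line along which they close (so a half turn about z gives the same grasp; the last joint's range is limited). The gripper opens to 85 mm and grips with 20 to 120 N. Pads are 22 mm wide; open, the fingers measure 114 mm over their backs; the gripper's body (76 mm by 85 mm) begins 54 mm behind the grasp point. The pads swing forward as they close: fully open they stand 13 mm farther back than shut.
Start: joints at [1.129, 0.307, 1.506, -0, 1.328, -0.073], TCP at [0.207, 0.537, 0.231] pointing down, gripper open.
Joint ranges: [-3.12, 3.12], [-1.05, 2.28], [0.14, 2.33], [-1.42, 4.57], [0.1, 2.73], [-2.68, 2.68]. Speed limits (rad/s): [2.57, 2.57, 3.14, 3.14, 3.14, 3.14].

## Interface

Orientations are given as a rotation vector (axis times angle).
In Python, from cell import get_state, grab_frame, camera_params, job_done gives the robot as it stands.
- The arm moves only by the tool arm_command, never from a script. Its argument "targets" is a list of rows, each a list of 4 numbers: the shift along the tool's x, y, z scaled (see below), then the turn about the tool's z scaled (see below). A call has 1 to 20 rows; each row is the pose to reach, as a shift and turn from the pose commanded when the call began, along the tool's axes at that moment, turning the shorter way round; what a row does not reach only later rows make up. The controller multiplies each number of a shift by 200 mm and each number of a turn by pi rad. A row lasts 1/10 s, in which the tool goes at most 50 mm and 8.59 degrees, less where a joint would pass 70% of its speed; a pose out of reach is approached as far as the arm can. A call with a number of a shift or a turn outside -1 to 1 is refused whole. A call with a gripper value outside its range is refused whole. "claw" is the gripper command: -1 is shut, 1 is fully open, values between are in proportion, set as the call begins (left out, the last holds). The fingers move at their own pace and stop on an object; the grip force is fixed at half the most. Time passes only in rows, so rows that repeat a pose let the fingers close. It gives the time, the measured TCP pose, the force, the opening and the grip force at its end, in the units of the state.
- get_state(): the state, without advancing time (a new reading comes with each control period).
- grab_frame(name): name is "scene" or "top" or "wrist"; returns the picture (480x640x3 uint8, red, green, blue); there is no depth.
- camera_params(name): a dict with "fov_y" (degrees; the focal length in pixels is half the picture's height over the tangent of half this angle, whatever the lens; pixels are square), "cx", "cy" (the principal point, pixels), "camera_from_world" (4x4, takes a point from world to camera coordinates). Camera axes: x right, y down, z forward; pixel columns grow to the right and rows downward; lengths in m; the calibration is good to about 2 mm. The wrist camera is an equidistant fisheye: a pixel r from the principal point sees the ray r / f radians off the axis. A picture is of the moment at which its call begins: read the wrist's pose just before it. camera_params takes no time and is no camera call; for the wrist camera it gives the pose at the moment of the call.
- job_done(): hands the job in; it is judged then, once.
The state is a dict: "t": time; "qpos": joint angles; "qvel": joint speeds; "effort": joint torques, N m; "tcp_pos": TCP position; "tool_rot": TCP orientation; "ft_force": force on the tool from outside, world axes, zero at the start; "wrist_torque": the same for the moment, N m; "grip_width": finger opening in m; "finger_force": force on a finger pad.
Only numpy, scipy, OpenCV 4.12 (cv2) and the standard library are available. Lean on these libraries where they do the work, as an engineer would, in place of code of your own. Each camera call takes 0.05 s, during which the arm holds its last target. There are 200 camera calls.

## Working session

There is one attempt and no reset: what is moved stays moved. The work goes in short steps, Python scripts to look and compute and a tool call to move; the robot and the scene stay as the last step left them, time stands still between calls to the robot, and variables do not carry over. Pictures are saved under pics/ and viewed, at most 14 in all, crops included, and the job is handed in when it is done.

Besides the shell and the picture viewer there is one more tool, called after "Emit:" as name([rows], argument=value, ...), one row to a line, values as JSON. arm_command: Moves the arm, as the interface text tells. Its arguments: {"type":"object","properties":{"targets":{"type":"array","items":{"type":"array","items":{"type":"number"}}},"claw":{"type":"number"}},"required":["targets"]}

```bash
ls; mkdir -p pics; python3 - <<'E'
from cell import *
import cv2
s=get_state(); print(s)
for n in("scene","top"):
    cv2.imwrite(f"pics/{n}0.png",grab_frame(n)[:,:,::-1]); print(n,camera_params(n))
E
```

```text
pics
{'t': 0.0, 'qpos': array([ 1.12949930e+00,  3.07570432e-01,  1.50767588e+00,  4.14884768e-05,
        1.32837571e+00, -7.34895320e-02]), 'qvel': array([-3.04986201e-04, -5.97449041e-04, -1.13193938e-03, -1.36800956e-03,
       -6.38251449e-04,  4.39684465e-06]), 'effort': array([-1.59463001e-03, -4.57555819e+01, -2.51915467e+01, -2.38473413e-04,
        1.31600630e-02, -9.51995560e-06]), 'tcp_pos': array([0.20646084, 0.5359161 , 0.23038156]), 'tool_rot': array([-5.74413104e-01, -3.08806644e+00,  3.06607326e-03]), 'ft_force': array([-0.23760356,  0.20654044,  0.30933309]), 'wrist_torque': array([ 0.01305507, -0.00131145,  0.00470027]), 'finger_force': 0.0, 'grip_width': 0.08547918930537403}
scene {'fov_y': 54.631224296372686, 'cx': 318.9635168168763, 'cy': 237.19930022116188, 'camera_from_world': array([[ 0.34414462,  0.93891207,  0.00293371, -0.19392701],
       [ 0.66838073, -0.24278844, -0.70307964, -0.33261774],
       [-0.65941769,  0.24392191, -0.71110507,  1.61859644],
       [ 0.        ,  0.        ,  0.        ,  1.        ]])}
top {'fov_y': 55.09701774776443, 'cx': 315.78091192946886, 'cy': 234.46478094068308, 'camera_from_world': array([[-0.01177514, -0.99971742,  0.02065017,  0.00167004],
       [-0.98045203,  0.00748692, -0.19661578,  0.61007833],
       [ 0.19640561, -0.02256168, -0.98026313,  1.05764744],
       [ 0.        ,  0.        ,  0.        ,  1.        ]])}
```

View pics/scene0.png

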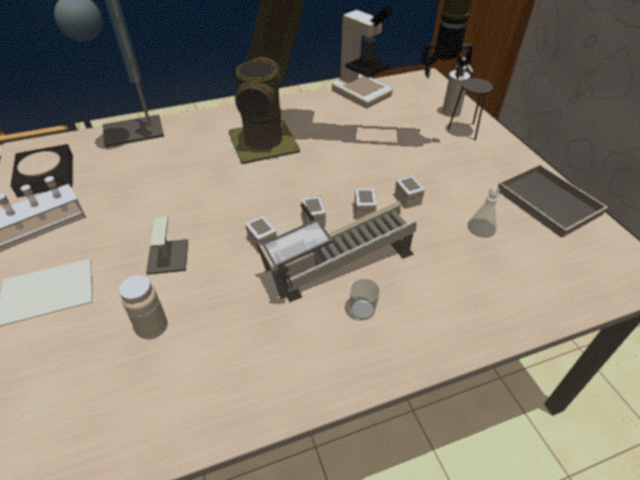

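View pics/top0.png

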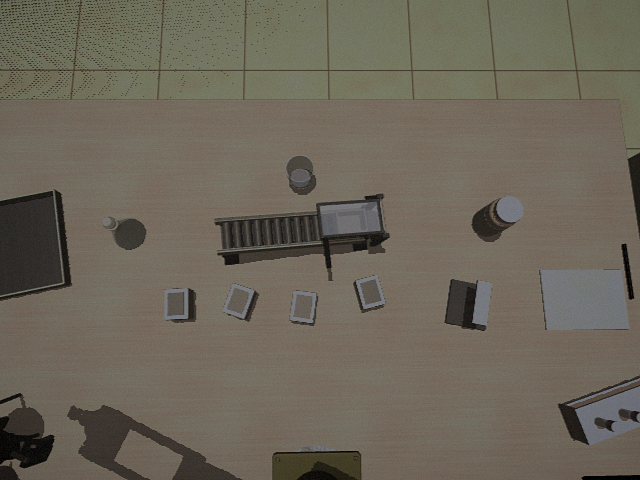

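Top view: the lane spans (218–385, 200–260), stop end right, and the cover bar end is at (330,275). There are four boxes at (177,303), (239,301), (303,306), (370,292), and the ledge is at (482,305). I'll zoom in for accuracy.

```bash
cat > h.py <<'E'
from cell import *
import numpy as np, cv2
from scipy.spatial.transform import Rotation as R
def ray(n,uv,P=None):
    P=P or camera_params(n); f=240/np.tan(np.radians(P["fov_y"]/2)); T=P["camera_from_world"]
    d=np.array([uv[0]-P["cx"],uv[1]-P["cy"]])/f
    if n=="wrist":
        r=np.hypot(*d)+1e-12; v=np.array([*(d/r*np.sin(r)),np.cos(r)])
    else: v=np.array([*d,1.]); v/=np.linalg.norm(v)
    return -T[:3,:3].T@T[:3,3], T[:3,:3].T@v
def onz(n,uv,z,P=None):
    o,d=ray(n,uv,P); return o+d*(z-o[2])/d[2]
def proj(n,p,P=None):
    P=P or camera_params(n); f=240/np.tan(np.radians(P["fov_y"]/2)); T=P["camera_from_world"]
    c=T[:3,:3]@p+T[:3,3]
    if n=="wrist":
        r=np.hypot(c[0],c[1]); return np.array([P["cx"],P["cy"]])+f*np.arctan2(r,c[2])*c[:2]/r
    return np.array([P["cx"],P["cy"]])+f*c[:2]/c[2]
E
python3 - <<'E'
from h import *
im=cv2.imread("pics/top0.png")
c=cv2.resize(im[185:335,155:395],None,fx=3.3,fy=3.3,interpolation=cv2.INTER_CUBIC)
cv2.imwrite("pics/topc.png",cv2.convertScaleAbs(c,alpha=1.5))
c=cv2.resize(im[265:340,430:510],None,fx=6,fy=6,interpolation=cv2.INTER_CUBIC)
cv2.imwrite("pics/ledge.png",cv2.convertScaleAbs(c,alpha=1.5))
E
```

```text
(no output)
```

View pics/topc.png

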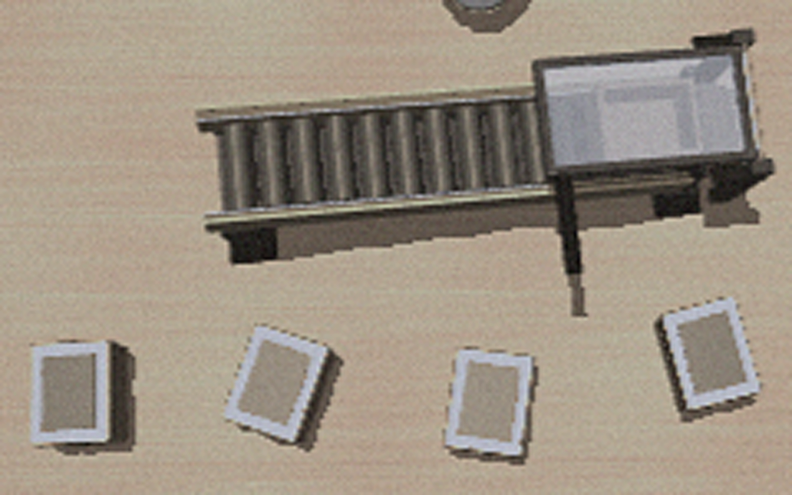

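View pics/ledge.png

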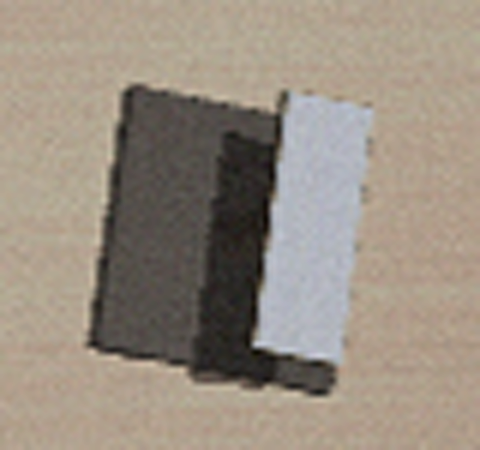

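Crop: cover corners at crop px (534,60), (741,46), (750,165), (548,180) and bar end at (573,273). Rail uphill ends are at (196,112) and (207,222). The box tops and the ledge's white top are clear. I'll fit the poses.

```bash
cat > fit.py <<'E'
from h import *
from scipy.optimize import least_squares
P=camera_params("top")
C=lambda p:np.array(p)/3.3+[155-.35,185-.35]
L=lambda p:np.array(p)/6+[430-.4,265-.4]
def lane(q):
    Rz=R.from_euler("z",q[2])*R.from_euler("x",.14); return np.array([q[0],q[1],.055]),Rz
pts=[((-.040,.120,.076),(548,180)),((.040,.120,.076),(534,60)),((-.108,.110,.076),(573,273)),((-.040,-.03,.076),(750,167)),((.040,-.03,.076),(741,46))]
f=lambda q:np.concatenate([proj("top",lane(q)[0]+lane(q)[1].apply(a),P)-C(b) for a,b in pts])
s=least_squares(f,[.5,-.1,0],loss="soft_l1"); print("lane",s.x,np.round(f(s.x).reshape(-1,2),1))
o,r=lane(s.x)
for n,a in dict(bar=(-.078,.11,.076),hinge=(-.078,-.03,.076),load=(0,.285,0),empty=(0,.036,.024)).items(): print(n,np.round(o+r.apply(a),4))
for c in [(196,112),(207,222),(232,165)]: print("lane px",c,np.round(r.inv().apply(onz("top",C(c),.11,P)-o),3))
def rect(px,z,n=""):
    w=np.array([onz("top",p,z,P)[:2] for p in px]); c=w.mean(0)
    e=np.linalg.norm(np.roll(w,-1,0)-w,axis=1)
    d=(w[1]-w[0])+(w[2]-w[3]); print(n,np.round(c,4),"r",round(np.hypot(*c),3),"edges",np.round(e,3),"yaw of long",round(np.degrees(np.arctan2(d[1],d[0])),1))
# long edges first pair
rect([C(p) for p in [(32,445),(32,345),(109,341),(110,442)]],.06,"A")
rect([C(p) for p in [(226,417),(259,324),(329,347),(296,443)]],.06,"B")
rect([C(p) for p in [(446,449),(457,347),(533,353),(522,457)]],.06,"C")
rect([C(p) for p in [(686,411),(662,315),(734,298),(760,391)]],.06,"D")
rect([L(p) for p in [(255,346),(284,92),(373,104),(341,362)]],.102,"ledge")
E
python3 fit.py
```

```text
lane [ 0.63489749 -0.11564713  0.0980444 ] [[-0.6 -1.1]
 [-0.3  0.8]
 [-0.3  0.4]
 [ 2.2 -2.2]
 [ 0.2  1. ]]
bar [ 0.5476 -0.0254  0.1456]
hinge [ 0.5612 -0.1634  0.1261]
load [0.6073 0.1652 0.0948]
empty [ 0.6317 -0.0835  0.0838]
lane px (196, 112) [0.039 0.351 0.006]
lane px (207, 222) [-0.04   0.349  0.006]
lane px (232, 165) [-0.002  0.329  0.009]
A [0.447  0.3254] r 0.553 edges [0.07  0.055 0.071 0.055] yaw of long 3.0
B [0.4528 0.179 ] r 0.487 edges [0.069 0.053 0.071 0.053] yaw of long -18.3
C [0.438  0.0279] r 0.439 edges [0.072 0.055 0.074 0.054] yaw of long -6.5
D [ 0.4702 -0.1315] r 0.488 edges [0.07  0.054 0.069 0.055] yaw of long 13.0
ledge [ 0.4411 -0.3815] r 0.583 edges [0.098 0.034 0.099 0.033] yaw of long -11.6
```

The fit is good: lane yaw 5.6°, and sizes and pitches agree with the given ones. Now a move helper and an automatic box detector.

```bash
cat >> h.py <<'E'
S=np.array([.6349,-.1156,.055]); LR=R.from_euler("z",.098)*R.from_euler("x",.14)
def lane(p): return S+LR.apply(p)
def psi():
    y=R.from_rotvec(get_state()["tool_rot"]).apply([0,1,0]); return np.degrees(np.arctan2(y[1],y[0]))
def go(xyz,ps=None):
    s=get_state(); r=R.from_rotvec(s["tool_rot"]); d=r.inv().apply(np.array(xyz)-s["tcp_pos"])/.2
    t=0 if ps is None else -((ps-psi()+180)%360-180)/180
    print("t",round(s["t"],1),"shift",np.round(d,4),"turn",round(t,4))
def boxes(n="top"):
    im=grab_frame("top"); P=camera_params("top"); m=(im.min(2)>105).astype(np.uint8); out=[]
    cv2.imwrite("pics/last.png",im[:,:,::-1])
    for c in cv2.findContours(m,cv2.RETR_EXTERNAL,cv2.CHAIN_APPROX_NONE)[0]:
        if cv2.contourArea(c)<300: continue
        b=cv2.boxPoints(cv2.minAreaRect(c)); w=np.array([onz("top",p,.06,P)[:2] for p in b])
        e=np.roll(w,-1,0)-w; l=np.linalg.norm(e,axis=1); k=np.argmax(l[:2])
        if .06<l[k]<.085 and .045<l[1-k]<.065:
            a=np.degrees(np.arctan2(e[k][1],e[k][0])); a=(a+90)%180-90; q=w.mean(0)
            out.append((*q,a)); print("box",np.round(q,4),"yaw",round(a,1),"size",np.round(l[:2],3))
    return out
E
python3 - <<'E'
from h import *
boxes(); go([.5476,-.0254,.22],95.6)
E
```

```text
box [0.4382 0.0288] yaw -7.9 size [0.07  0.054]
box [0.4489 0.3269] yaw 2.5 size [0.054 0.07 ]
box [0.4535 0.1814] yaw -19.4 size [0.07  0.054]
box [ 0.4711 -0.133 ] yaw 13.9 size [0.056 0.07 ]
box [ 0.6724 -0.4872] yaw 89.7 size [0.065 0.064]
t 0.1 shift [-2.6006 -2.0061  0.056 ] turn -0.1482
```

Emit:
arm_command([
  [-0.3, -0.23, 0, 0],
  [-0.5, -0.38, 0, 0],
  [-0.7, -0.54, 0, 0],
  [-0.87, -0.67, 0, 0],
  [-0.87, -0.67, 0, 0],
], claw=1)

```text
t: 0.65
tcp_pos: [0.3219, 0.3452, 0.231]
tool_rot: [0.578, 3.088, -0.004]
ft_force: [0.6, -0.6, 0.3]
grip_width: 0.0856
finger_force: 0.0
```

Emit:
arm_command([
  [-0.2, -0.15, 0, 0],
  [-0.4, -0.3, 0, 0],
  [-0.6, -0.46, 0, 0],
  [-0.8, -0.61, 0, 0],
  [-0.87, -0.67, 0, 0],
  [-0.87, -0.67, 0, 0],
])

```text
t: 1.25
tcp_pos: [0.4364, 0.1589, 0.2311]
tool_rot: [0.581, 3.087, -0.001]
ft_force: [0.7, -0.0, 0.1]
grip_width: 0.0853
finger_force: 0.0
```

Emit:
arm_command([
  [-0.2, -0.15, 0, -0.04],
  [-0.4, -0.3, 0, -0.08],
  [-0.6, -0.46, 0, -0.12],
  [-0.8, -0.61, 0.05, -0.148],
  [-0.86, -0.66, 0.05, -0.148],
  [-0.86, -0.66, 0.05, -0.148],
  [-0.86, -0.66, 0.05, -0.148],
])

```text
t: 1.95
tcp_pos: [0.5473, -0.0224, 0.2209]
tool_rot: [0.151, -3.136, -0.002]
ft_force: [-0.5, -0.1, 0.2]
grip_width: 0.0854
finger_force: 0.0
```

```bash
python3 - <<'E'
from h import *
go([.5476,-.0254,.1266],95.6); s=get_state(); print(s["tcp_pos"])
P=camera_params("wrist"); im=grab_frame("wrist"); cv2.imwrite("pics/w1.png",im[:,:,::-1])
for a in [(-.048,.11,.076),(-.078,.11,.076),(-.108,.11,.076)]: print(np.round(proj("wrist",lane(np.array(a)),P)))
E
```

```text
t 1.9 shift [-0.0011 -0.0161  0.4713] turn -0.0004
[ 0.54726238 -0.0223515   0.2208576 ]
[311. 293.]
[311. 250.]
[311. 202.]
```

View pics/w1.png

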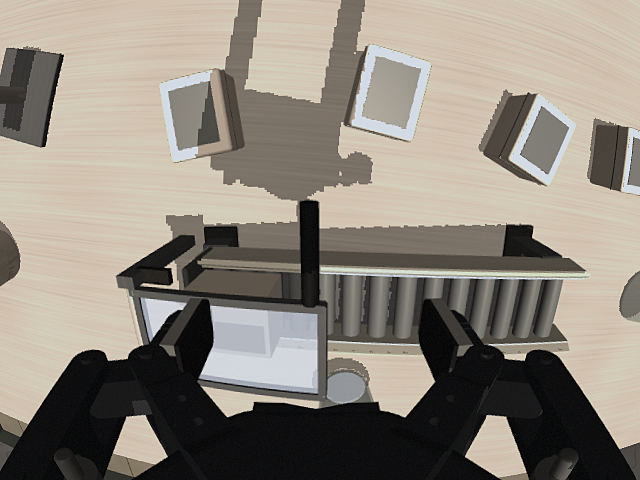

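The bar shows at column ~310, from (310,202) to (310,303), within about 1 mm of the prediction. Descending and pinching.

Emit:
arm_command([
  [0, -0.016, 0.15, 0],
  [0, -0.016, 0.3, 0],
  [0, -0.016, 0.4, 0],
  [0, -0.016, 0.47, 0],
  [0, -0.016, 0.47, 0],
  [0, -0.016, 0.47, 0],
], claw=0.0)

```text
t: 2.6
tcp_pos: [0.548, -0.0254, 0.1278]
tool_rot: [0.155, -3.138, -0.001]
ft_force: [0.6, -0.1, -0.2]
grip_width: 0.0427
finger_force: 0.0
```

Emit:
arm_command([
  [0, 0, 0, 0],
  [0, 0, 0, 0],
  [0, 0, 0, 0],
  [0, 0, 0, 0],
  [0, 0, 0, 0],
  [0, 0, 0, 0],
  [0, 0, 0, 0],
  [0, 0, 0, 0],
], claw=-1)

```text
t: 3.4
tcp_pos: [0.5492, -0.0261, 0.1286]
tool_rot: [-0.152, 3.136, 0.002]
ft_force: [-0.7, 4.1, 6.4]
grip_width: 0.0098
finger_force: 58.6
```

```bash
python3 - <<'E'
from h import *
s=get_state(); print(s["tcp_pos"],s["grip_width"],s["ft_force"],psi())
a0=.14; th=np.linspace(0,2.1,41)[1:]; d=np.c_[.14*(np.cos(a0+th)-np.cos(a0)),-.14*(np.sin(a0+th)-np.sin(a0))]/.2
print(np.round(d[:20],3).tolist()); print(np.round(d[20:]-d[19],3).tolist())
E
```

```text
[ 0.54915438 -0.0261099   0.12862766] 0.0097866878851406 [-0.65889002  4.1013053   6.3854176 ] 95.54869778457292
[[-0.006, -0.036], [-0.014, -0.072], [-0.024, -0.108], [-0.036, -0.142], [-0.049, -0.177], [-0.064, -0.21], [-0.081, -0.243], [-0.1, -0.274], [-0.12, -0.305], [-0.142, -0.334], [-0.166, -0.363], [-0.191, -0.39], [-0.217, -0.415], [-0.244, -0.44], [-0.273, -0.462], [-0.303, -0.484], [-0.334, -0.503], [-0.366, -0.521], [-0.399, -0.538], [-0.433, -0.552]]
[[-0.034, -0.013], [-0.07, -0.024], [-0.105, -0.033], [-0.141, -0.04], [-0.178, -0.045], [-0.214, -0.049], [-0.251, -0.05], [-0.288, -0.05], [-0.324, -0.047], [-0.361, -0.043], [-0.397, -0.037], [-0.433, -0.029], [-0.468, -0.019], [-0.503, -0.007], [-0.537, 0.007], [-0.57, 0.022], [-0.603, 0.04], [-0.634, 0.058], [-0.665, 0.079], [-0.694, 0.101]]
```

Emit:
arm_command([
  [0, -0.006, -0.036, 0],
  [0, -0.014, -0.072, 0],
  [0, -0.024, -0.108, 0],
  [0, -0.036, -0.142, 0],
  [0, -0.049, -0.177, 0],
  [0, -0.064, -0.21, 0],
  [0, -0.081, -0.243, 0],
  [0, -0.1, -0.274, 0],
  [0, -0.12, -0.305, 0],
  [0, -0.142, -0.334, 0],
  [0, -0.166, -0.363, 0],
  [0, -0.191, -0.39, 0],
  [0, -0.217, -0.415, 0],
  [0, -0.244, -0.44, 0],
  [0, -0.273, -0.462, 0],
  [0, -0.303, -0.484, 0],
  [0, -0.334, -0.503, 0],
  [0, -0.366, -0.521, 0],
  [0, -0.399, -0.538, 0],
  [0, -0.433, -0.552, 0],
])

```text
t: 5.4
tcp_pos: [0.5579, -0.1098, 0.2422]
tool_rot: [-0.153, 3.132, 0.008]
ft_force: [-3.8, 10.9, 21.6]
grip_width: 0.0095
finger_force: 61.1
```

Force is building (22 N) as the bar rolls in the pads. I'll loosen to a cage; the hinge means the fingers still hold it.

Emit:
arm_command([
  [0, 0, 0, 0],
  [0, 0, 0, 0],
  [0, 0, 0, 0],
], claw=-0.66)

```text
t: 5.7
tcp_pos: [0.5564, -0.1134, 0.2375]
tool_rot: [0.152, -3.137, 0.001]
ft_force: [-0.3, -0.8, -0.3]
grip_width: 0.0145
finger_force: 0.2
```

Emit:
arm_command([
  [0, -0.034, -0.013, 0],
  [0, -0.07, -0.024, 0],
  [0, -0.105, -0.033, 0],
  [0, -0.141, -0.04, 0],
  [0, -0.178, -0.045, 0],
  [0, -0.214, -0.049, 0],
  [0, -0.251, -0.05, 0],
  [0, -0.288, -0.05, 0],
  [0, -0.324, -0.047, 0],
  [0, -0.361, -0.043, 0],
  [0, -0.397, -0.037, 0],
  [0, -0.433, -0.029, 0],
  [0, -0.468, -0.019, 0],
  [0, -0.503, -0.007, 0],
  [0, -0.537, 0.007, 0],
  [0, -0.57, 0.022, 0],
  [0, -0.603, 0.04, 0],
  [0, -0.634, 0.058, 0],
  [0, -0.665, 0.079, 0],
  [0, -0.694, 0.101, 0],
])

```text
t: 7.7
tcp_pos: [0.5704, -0.2517, 0.2171]
tool_rot: [0.152, -3.138, -0.0]
ft_force: [-0.8, 0.3, 0.4]
grip_width: 0.0146
finger_force: 0.0
```

Emit:
arm_command([
  [0, -0.01, 0.008, 0],
  [0, -0.02, 0.015, 0],
  [0, -0.025, 0.02, 0],
  [0, -0.03, 0.024, 0],
  [0, -0.03, 0.024, 0],
])

```text
t: 8.2
tcp_pos: [0.5704, -0.2521, 0.2137]
tool_rot: [0.154, -3.138, -0.013]
ft_force: [-1.1, 13.5, 9.0]
grip_width: 0.0146
finger_force: 6.4
```

```bash
python3 - <<'E'
from h import *
b=lane(np.array([-.078,-.03+.14*np.cos(2.1),.076+.14*np.sin(2.1)])); print("expected bar",b, get_state()["tcp_pos"])
for n in("top","wrist"):print(proj(n,b))
a=grab_frame("wrist")[:,:,::-1]; c=grab_frame("top")[:,:,::-1]
cv2.imwrite("pics/w2.png",np.hstack([cv2.resize(a,(440,330)),cv2.resize(c[180:330,300:460],(352,330))]))
E
```

```text
expected bar [ 0.56971623 -0.24978401  0.23587435] [ 0.57041731 -0.25211641  0.21369184]
[437.40911678 236.04987725]
[323.29708384 331.26381595]
```

View pics/w2.png

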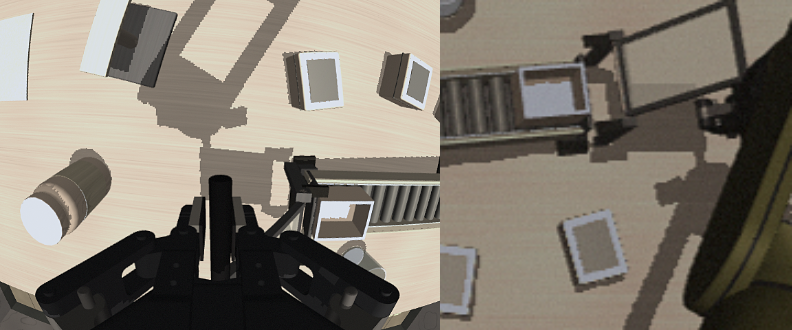

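Cover resting folded on its stop, the bar caged between the fingers, and the empty box visible and open against the stop. Release, lift, go over the empty box.

Emit:
arm_command([
  [0, 0, 0, 0],
  [0, 0, 0, 0],
  [0, 0, 0, 0],
  [0, 0, 0, 0],
  [0, 0, -0.1, 0],
  [0, 0, -0.25, 0],
  [0, 0, -0.43, 0],
  [0, 0, -0.43, 0],
  [0, 0, -0.43, 0],
], claw=-0.1)

```text
t: 9.2
tcp_pos: [0.5714, -0.2577, 0.2997]
tool_rot: [-0.152, 3.136, -0.002]
ft_force: [-0.3, -1.3, -0.5]
grip_width: 0.0384
finger_force: 0.0
```

```bash
python3 - <<'E'
from h import *
P=camera_params("top");im=grab_frame("top")
m=(im.min(2)>95).astype(np.uint8)
for c in cv2.findContours(m,cv2.RETR_EXTERNAL,cv2.CHAIN_APPROX_NONE)[0]:
    b=cv2.minAreaRect(c)
    if 200<cv2.contourArea(c) and 320<b[0][0]<400 and b[0][1]<250: print(b, onz("top",b[0],.084+.024,P))
go([.6317,-.0835,.30],5.6)
E
```

```text
((369.0, 34.5), (69.0, 82.0), 90.0) [ 1.12039033 -0.14526112  0.108     ]
t 9.2 shift [-0.3882  0.8354 -0.009 ] turn 0.4997
```

Emit:
arm_command([
  [0, 0.1, 0, 0.04],
  [-0.05, 0.25, 0, 0.09],
  [-0.15, 0.42, 0, 0.135],
  [-0.25, 0.6, 0, 0.18],
  [-0.33, 0.75, 0, 0.225],
  [-0.388, 0.835, 0, 0.27],
  [-0.388, 0.835, 0, 0.315],
  [-0.388, 0.835, 0, 0.36],
  [-0.388, 0.835, 0, 0.405],
  [-0.388, 0.835, 0, 0.45],
  [-0.388, 0.835, 0, 0.5],
  [-0.388, 0.835, 0, 0.5],
  [-0.388, 0.835, 0, 0.5],
], claw=1)

```text
t: 10.55
tcp_pos: [0.6313, -0.0834, 0.2972]
tool_rot: [-2.106, -2.328, 0.002]
ft_force: [-0.7, 0.2, 0.1]
grip_width: 0.0852
finger_force: 0.0
```

```bash
python3 - <<'E'
from h import *
go([.6317,-.0835,.078],5.6)
P=camera_params("wrist"); im=grab_frame("wrist")[:,:,::-1].copy()
for a in [(-.028,0,.048),(.028,0,.048),(.028,.072,.048),(-.028,.072,.048)]:
    p=proj("wrist",lane(np.array(a)),P); cv2.circle(im,tuple(np.round(p).astype(int)),3,(0,0,255),1)
cv2.imwrite("pics/w3.png",im)
E
```

```text
t 10.6 shift [-0.0016  0.0049  1.0958] turn 0.0008
```

View pics/w3.png

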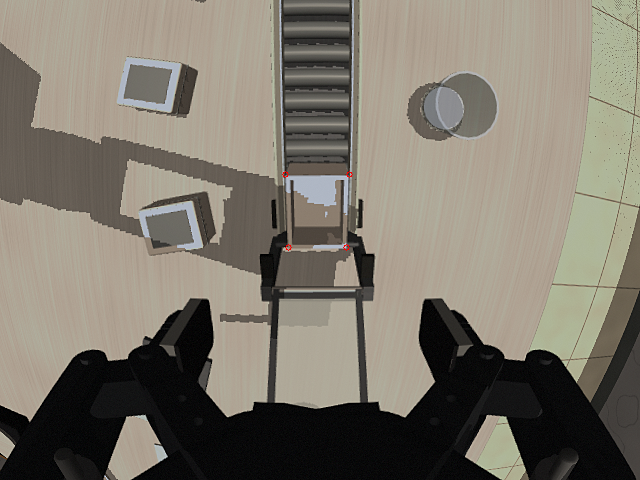

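The predicted rim corners coincide with the empty box at (285–350, 174–247). Descend and grip.

Emit:
arm_command([
  [0, 0.005, 0.15, 0],
  [0, 0.005, 0.35, 0],
  [0, 0.005, 0.55, 0],
  [0, 0.005, 0.7, 0],
  [0, 0.005, 0.8, 0],
  [0, 0.005, 0.88, 0],
  [0, 0.005, 0.94, 0],
  [0, 0.005, 0.97, 0],
  [0, 0.005, 1.0, 0],
])

```text
t: 11.5
tcp_pos: [0.6333, -0.0834, 0.0986]
tool_rot: [2.11, 2.327, 0.0]
ft_force: [0.2, -0.8, 0.5]
grip_width: 0.0851
finger_force: 0.0
```

Emit:
arm_command([
  [0, 0, 0.04, 0],
  [0, 0, 0.07, 0],
  [0, 0, 0.09, 0],
  [0, 0, 0.09, 0],
  [0, 0, 0.09, 0],
])

```text
t: 12.0
tcp_pos: [0.6331, -0.0833, 0.0809]
tool_rot: [2.111, 2.327, 0.0]
ft_force: [-0.3, -0.2, 0.1]
grip_width: 0.0854
finger_force: 0.0
```

Emit:
arm_command([
  [0, 0, 0, 0],
  [0, 0, 0, 0],
  [0, 0, 0, 0],
  [0, 0, 0, 0],
  [0, 0, 0, 0],
  [0, 0, 0, 0],
  [0, 0, 0, 0],
], claw=-0.5)

```text
t: 12.7
tcp_pos: [0.6333, -0.0833, 0.0814]
tool_rot: [2.11, 2.326, 0.001]
ft_force: [-1.0, -0.1, 6.2]
grip_width: 0.0552
finger_force: 63.7
```

Emit:
arm_command([
  [0, 0, -0.03, 0],
  [0, 0, -0.1, 0],
  [0, 0, -0.25, 0],
  [0, 0, -0.45, 0],
  [0, 0, -0.65, 0],
  [0, -0.1, -0.75, 0],
  [0, -0.3, -0.75, 0],
  [0, -0.5, -0.75, 0],
  [0, -0.7, -0.75, 0],
  [0, -0.85, -0.75, 0],
  [0, -0.95, -0.75, 0],
  [0, -0.95, -0.75, 0],
  [0, -0.95, -0.75, 0],
])

```text
t: 14.0
tcp_pos: [0.4444, -0.1019, 0.2317]
tool_rot: [2.11, 2.325, 0.002]
ft_force: [1.0, 0.7, 0.2]
grip_width: 0.0549
finger_force: 63.7
```

```bash
python3 - <<'E'
from h import *
s=get_state(); print(s["tcp_pos"],s["grip_width"]); go([.4411,-.3815,.20],78.4)
E
```

```text
[ 0.44435074 -0.10194219  0.23166677] 0.05491835515235623
t 14.0 shift [-1.3896 -0.1514  0.1591] turn -0.4048
```

Emit:
arm_command([
  [-0.15, -0.02, 0, 0],
  [-0.35, -0.04, 0, 0],
  [-0.55, -0.06, 0, 0],
  [-0.7, -0.08, 0, 0],
  [-0.7, -0.08, 0, 0],
])

```text
t: 14.5
tcp_pos: [0.4437, -0.2473, 0.2309]
tool_rot: [2.112, 2.321, -0.001]
ft_force: [0.3, 0.5, -0.8]
grip_width: 0.0552
finger_force: 63.7
```

Emit:
arm_command([
  [-0.1, -0.01, 0, -0.04],
  [-0.25, -0.03, 0, -0.08],
  [-0.4, -0.04, 0, -0.12],
  [-0.55, -0.06, 0, -0.16],
  [-0.65, -0.07, 0.05, -0.2],
  [-0.69, -0.071, 0.1, -0.24],
  [-0.69, -0.071, 0.16, -0.28],
  [-0.69, -0.071, 0.16, -0.32],
  [-0.69, -0.071, 0.16, -0.36],
  [-0.69, -0.071, 0.16, -0.405],
  [-0.69, -0.071, 0.16, -0.405],
  [-0.69, -0.071, 0.16, -0.405],
])

```text
t: 15.7
tcp_pos: [0.4417, -0.3812, 0.1986]
tool_rot: [0.32, 3.125, 0.0]
ft_force: [-0.0, 0.5, -1.3]
grip_width: 0.0552
finger_force: 63.5
```

```bash
python3 - <<'E'
from h import *
go([.4411,-.3815,.135],78.4)
P=camera_params("wrist"); im=grab_frame("wrist")[:,:,::-1].copy(); r=R.from_euler("z",-11.6,degrees=True)
for a in [(-.05,-.017,0),(.05,-.017,0),(.05,.017,0),(-.05,.017,0)]:
    p=proj("wrist",np.array([.4411,-.3815,.102])+r.apply(a),P); cv2.circle(im,tuple(np.round(p).astype(int)),3,(0,0,255),1)
cv2.imwrite("pics/w4.png",im)
E
```

```text
t 15.7 shift [ 0.0027 -0.0023  0.3182] turn -0.0004
```

View pics/w4.png

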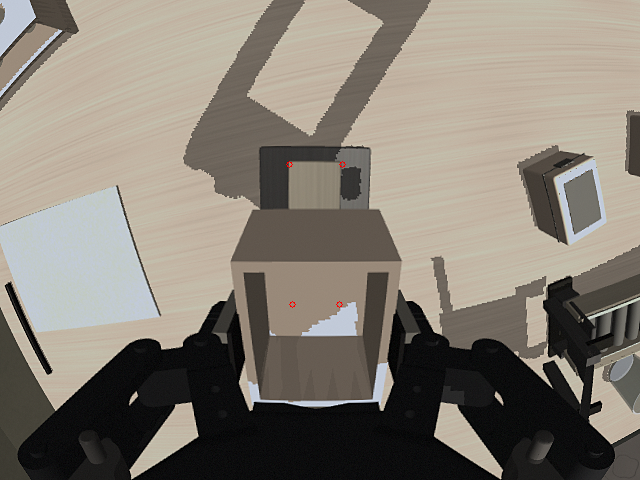

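The ledge end shows at (289–339, 162), within ~2 px of prediction; I'll correct by 1 mm and lower in steps.

Emit:
arm_command([
  [0.008, -0.008, 0.06, 0],
  [0.008, -0.008, 0.14, 0],
  [0.008, -0.008, 0.22, 0],
  [0.008, -0.008, 0.28, 0],
  [0.008, -0.008, 0.31, 0],
  [0.008, -0.008, 0.335, 0],
  [0.008, -0.008, 0.345, 0],
  [0.008, -0.008, 0.35, 0],
  [0.008, -0.008, 0.35, 0],
])

```text
t: 16.65
tcp_pos: [0.4391, -0.3829, 0.1291]
tool_rot: [0.316, 3.125, -0.001]
ft_force: [-0.5, 0.1, -0.4]
grip_width: 0.0549
finger_force: 63.5
```

Emit:
arm_command([
  [0, 0, 0.005, 0],
  [0, 0, 0.01, 0],
  [0, 0, 0.015, 0],
  [0, 0, 0.02, 0],
  [0, 0, 0.02, 0],
])

```text
t: 17.15
tcp_pos: [0.4391, -0.383, 0.1279]
tool_rot: [0.315, 3.124, -0.003]
ft_force: [-5.3, 3.7, 15.7]
grip_width: 0.0548
finger_force: 65.7
```

Emit:
arm_command([
  [0, 0, -0.01, 0],
  [0, 0, -0.01, 0],
])

```text
t: 17.35
tcp_pos: [0.4392, -0.3831, 0.128]
tool_rot: [0.315, 3.124, -0.002]
ft_force: [-2.6, 0.9, 8.6]
grip_width: 0.0549
finger_force: 64.5
```

Emit:
arm_command([
  [0, 0, 0, 0],
  [0, 0, 0, 0],
  [0, 0, 0, 0],
  [0, 0, 0, 0],
  [0, 0, 0, 0],
], claw=0.4)

```text
t: 17.85
tcp_pos: [0.4388, -0.3825, 0.1264]
tool_rot: [-0.316, -3.125, -0.001]
ft_force: [1.2, 0.5, -0.3]
grip_width: 0.0597
finger_force: 0.0
```

Emit:
arm_command([
  [0, 0, 0, 0],
  [0, 0, 0, 0],
  [0, 0, 0, 0],
  [0, 0, 0, 0],
  [0, 0, -0.15, 0],
  [0, 0, -0.35, 0],
  [0, 0, -0.55, 0],
  [0, 0, -0.75, 0],
  [0, 0, -0.75, 0],
  [0, 0, -0.75, 0],
], claw=1)

```text
t: 18.85
tcp_pos: [0.4393, -0.383, 0.2781]
tool_rot: [0.315, 3.123, -0.003]
ft_force: [-0.5, 0.7, -0.2]
grip_width: 0.0853
finger_force: 0.0
```

```bash
python3 - <<'E'
from h import *
P=camera_params("wrist"); im=grab_frame("wrist")[:,:,::-1].copy(); r=R.from_euler("z",-11.6,degrees=True)
for a in [(-.036,-.028,.048),(.036,-.028,.048),(.036,.028,.048),(-.036,.028,.048),(-.05,-.017,0),(-.05,.017,0),(.05,-.017,0),(.05,.017,0)]:
    p=proj("wrist",np.array([.4411,-.3815,.102])+r.apply(a),P); cv2.circle(im,tuple(np.round(p).astype(int)),3,(0,0,255),1); print(np.round(p,1))
cv2.imwrite("pics/w5.png",im); boxes(); print(get_state()["tcp_pos"])
E
```

```text
[281.3 180.8]
[283.5 271.7]
[354.3 271.8]
[357.3 181. ]
[299.1 156.4]
[338.9 156.5]
[300.1 265.9]
[337. 266.]
box [0.4419 0.0304] yaw -9.6 size [0.077 0.061]
box [0.4478 0.3268] yaw 4.9 size [0.057 0.07 ]
box [ 0.6724 -0.4872] yaw 89.7 size [0.065 0.064]
[ 0.43820937 -0.38195363  0.27554318]
```

View pics/w5.png

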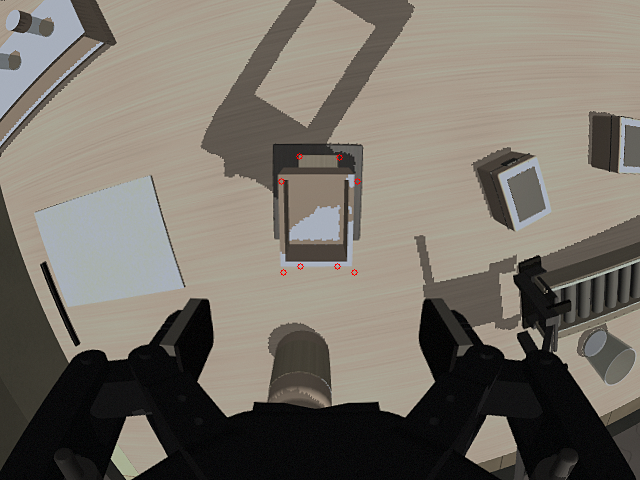

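Box rim is at (278–355, 174–267), about 3.5 mm too far towards the robot and ~1 mm aside. Regrip (now level), lift slightly, shift and set down.

Emit:
arm_command([
  [0, 0, 0.2, 0],
  [0, 0, 0.4, 0],
  [0, 0, 0.58, 0],
  [0, 0, 0.68, 0],
  [0, 0, 0.74, 0],
  [0, 0, 0.74, 0],
  [0, 0, 0.74, 0],
])

```text
t: 19.65
tcp_pos: [0.439, -0.3828, 0.1287]
tool_rot: [-0.316, -3.125, -0.0]
ft_force: [0.2, -1.2, -0.5]
grip_width: 0.0856
finger_force: 0.0
```

Emit:
arm_command([
  [0, 0, 0, 0],
  [0, 0, 0, 0],
  [0, 0, 0, 0],
  [0, 0, 0, 0],
  [0, 0, 0, 0],
  [0, 0, 0, 0],
  [0, 0, -0.01, 0],
  [0, 0, -0.025, 0],
  [-0.009, 0.003, -0.025, 0],
  [-0.018, 0.006, -0.025, 0],
  [-0.018, 0.006, -0.025, 0],
], claw=-0.5)

```text
t: 20.75
tcp_pos: [0.4429, -0.382, 0.1335]
tool_rot: [-0.315, -3.126, -0.0]
ft_force: [-0.2, -1.0, -1.1]
grip_width: 0.0547
finger_force: 64.7
```

Emit:
arm_command([
  [0, 0, 0.008, 0],
  [0, 0, 0.016, 0],
  [0, 0, 0.022, 0],
  [0, 0, 0.026, 0],
  [0, 0, 0.026, 0],
])

```text
t: 21.25
tcp_pos: [0.4425, -0.3821, 0.1305]
tool_rot: [0.316, 3.125, -0.001]
ft_force: [-2.3, 3.1, 12.0]
grip_width: 0.0545
finger_force: 66.1
```

Emit:
arm_command([
  [0, 0, -0.012, 0],
  [0, 0, -0.012, 0],
  [0, 0, -0.012, 0],
])

```text
t: 21.55
tcp_pos: [0.4425, -0.3821, 0.1306]
tool_rot: [-0.316, -3.125, -0.0]
ft_force: [-0.0, -0.3, -0.6]
grip_width: 0.0545
finger_force: 64.7
```

Emit:
arm_command([
  [0, 0, 0, 0],
  [0, 0, 0, 0],
  [0, 0, 0, 0],
  [0, 0, 0, 0],
  [0, 0, 0, 0],
  [0, 0, 0, 0],
  [0, 0, -0.15, 0],
  [0, 0, -0.35, 0],
  [0, 0, -0.55, 0],
  [0, 0, -0.75, 0],
  [0, 0, -0.75, 0],
  [0, 0, -0.75, 0],
], claw=1)

```text
t: 22.75
tcp_pos: [0.4431, -0.3826, 0.2823]
tool_rot: [0.315, 3.123, -0.003]
ft_force: [0.6, 0.7, 0.3]
grip_width: 0.0854
finger_force: 0.0
```

```bash
python3 - <<'E'
from h import *
P=camera_params("wrist"); im=grab_frame("wrist")[:,:,::-1].copy(); r=R.from_euler("z",-11.6,degrees=True)
for a in [(-.036,-.028,.048),(.036,-.028,.048),(.036,.028,.048),(-.036,.028,.048),(-.05,-.017,0),(-.05,.017,0)]:
    p=proj("wrist",np.array([.4411,-.3815,.102])+r.apply(a),P); cv2.circle(im,tuple(np.round(p).astype(int)),3,(0,0,255),1)
cv2.imwrite("pics/w6.png",cv2.resize(im[120:300,200:440],None,fx=3,fy=3)); print(get_state()["tcp_pos"])
go([.4702,-.20,.28],103.5)
E
```

```text
[ 0.44233813 -0.38189548  0.28068093]
t 22.8 shift [0.0453 0.919  0.0035] turn -0.1391
```

View pics/w6.png

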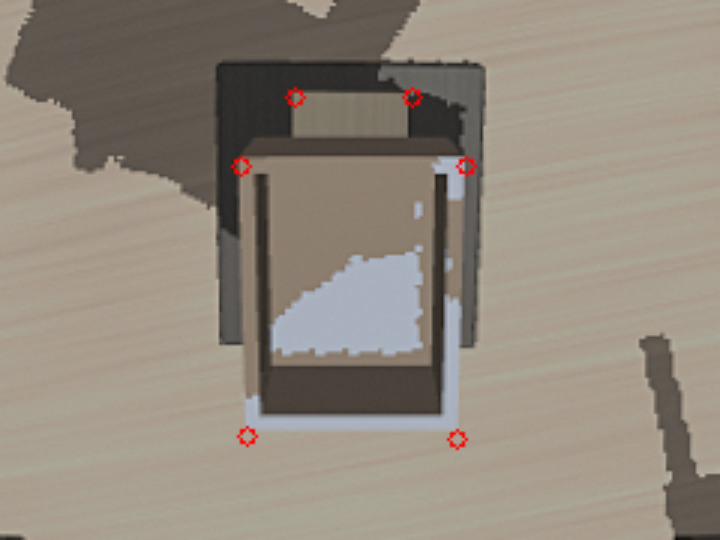

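Box centred on the ledge within ~1–1.5 mm (rim 241–463 vs ledge 292–410 in the crop). Next, generalise the detector to both cameras and go to box D.

```bash
cat >> h.py <<'E'
def boxes(n="top",near=None,th=105):
    P=camera_params(n); im=grab_frame(n); m=(im.min(2)>th).astype(np.uint8); out=[]
    cv2.imwrite("pics/last_%s.png"%n,im[:,:,::-1])
    for c in cv2.findContours(m,cv2.RETR_EXTERNAL,cv2.CHAIN_APPROX_NONE)[0]:
        if cv2.contourArea(c)<300: continue
        w=np.array([onz(n,p,.06,P)[:2] for p in c[:,0]]).astype(np.float32)
        q,l,_=(rr:=cv2.minAreaRect(w*1000)); b=cv2.boxPoints(rr); e=np.roll(b,-1,0)-b; ll=np.linalg.norm(e,axis=1); k=np.argmax(ll[:2])
        a=np.degrees(np.arctan2(e[k][1],e[k][0])); a=(a+90)%180-90; q=np.array(q)/1000
        if 55<ll[k]<95 and 40<ll[1-k]<75 and (near is None or np.hypot(*(q-near))<.08):
            out.append((*q,a)); print(n,"box",np.round(q,4),"yaw",round(a,1),"size",np.round(sorted(ll[:2])))
    return out
E
```

Emit:
arm_command([
  [0, 0.15, 0, 0],
  [0.02, 0.35, 0, 0],
  [0.04, 0.55, 0, 0],
  [0.05, 0.75, 0, 0],
  [0.05, 0.9, 0, 0],
  [0.05, 0.9, 0, 0],
])

```text
t: 23.4
tcp_pos: [0.4678, -0.1997, 0.2789]
tool_rot: [-0.309, -3.122, -0.005]
ft_force: [-0.1, -1.4, 0.3]
grip_width: 0.0851
finger_force: 0.0
```

Emit:
arm_command([
  [0.02, 0.15, 0, -0.04],
  [0.06, 0.34, 0, -0.08],
  [0.06, 0.34, 0, -0.12],
  [0.06, 0.34, 0, -0.14],
  [0.06, 0.34, 0, -0.14],
])

```text
t: 23.9
tcp_pos: [0.4699, -0.1349, 0.2795]
tool_rot: [0.374, -3.117, -0.001]
ft_force: [0.6, -0.8, -0.6]
grip_width: 0.0855
finger_force: 0.0
```

```bash
python3 - <<'E'
from h import *
boxes("wrist");boxes("top"); print(get_state()["tcp_pos"],psi())
E
```

```text
wrist box [ 0.72   -0.1762] yaw -45.0 size [72. 92.]
wrist box [ 0.6589 -0.1962] yaw -0.8 size [46. 64.]
top box [ 1.0928 -0.7414] yaw 0.0 size [72. 80.]
[ 0.47015977 -0.13519459  0.27983774] 103.54314172431496
```

```bash
python3 - <<'E'
from h import *
P=camera_params("wrist"); im=cv2.imread("pics/last_wrist.png")
r=R.from_euler("z",13.5,degrees=True)
for a in [(-.036,-.028,.06),(.036,-.028,.06),(.036,.028,.06),(-.036,.028,.06)]:
    p=proj("wrist",np.array([.4706,-.1322,0])+r.apply(a),P); cv2.circle(im,tuple(np.round(p).astype(int)),3,(0,0,255),1); print(p)
cv2.imwrite("pics/w7.png",im)
E
```

```text
[290.32355957 167.91975338]
[291.3440334  238.30183665]
[346.05918326 238.37252884]
[347.54302902 168.05598545]
```

View pics/w7.png

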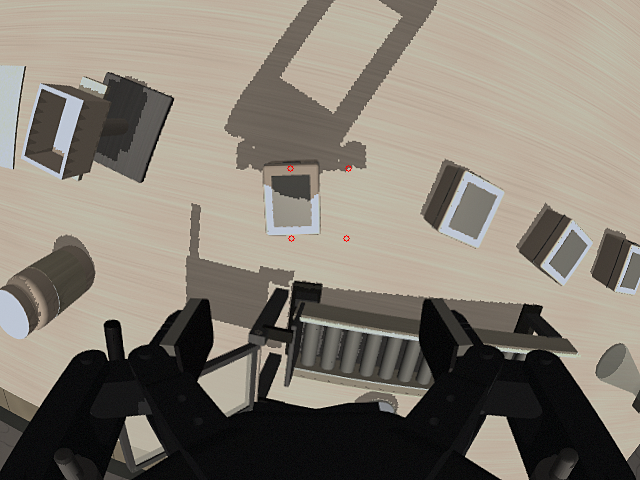

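Box D shows at (264–321, 164–236): knocked ~27 mm in -y from before. I'll use its corners.

```bash
python3 - <<'E'
from h import *
P=camera_params("wrist")
w=np.array([onz("wrist",p,.06,P)[:2] for p in [(264,164.5),(265,236.5),(321,235.5),(319.5,163.5)]])
e=np.roll(w,-1,0)-w; c=w.mean(0); d=e[0]-e[2]; a=np.degrees(np.arctan2(d[1],d[0])); print(c,np.linalg.norm(e,axis=1),a)
a=(a+90)%180-90
go([*c,.05],a+90)
E
```

```text
[ 0.47365903 -0.15877173] [0.07381665 0.05745294 0.07328774 0.05444265] 13.727225008166286
t 24.0 shift [ 0.0084 -0.1198  1.1491] turn -0.001
```

Emit:
arm_command([
  [0.008, -0.06, 0.1, 0],
  [0.008, -0.12, 0.25, 0],
  [0.008, -0.12, 0.45, 0],
  [0.008, -0.12, 0.65, 0],
  [0.008, -0.12, 0.8, 0],
  [0.008, -0.12, 0.9, 0],
  [0.008, -0.12, 0.95, 0],
  [0.008, -0.12, 0.95, 0],
])

```text
t: 24.8
tcp_pos: [0.4737, -0.1585, 0.0894]
tool_rot: [0.371, -3.116, -0.003]
ft_force: [0.4, 0.2, 0.3]
grip_width: 0.0858
finger_force: 0.0
```

Emit:
arm_command([
  [0, 0, 0.08, 0],
  [0, 0, 0.16, 0],
  [0, 0, 0.23, 0],
  [0, 0, 0.29, 0],
  [0, 0, 0.33, 0],
  [0, 0, 0.33, 0],
  [0, 0, 0.33, 0],
])

```text
t: 25.5
tcp_pos: [0.4754, -0.1588, 0.0256]
tool_rot: [-0.373, 3.118, -0.001]
ft_force: [-0.4, 0.1, -0.0]
grip_width: 0.0852
finger_force: 0.0
```

Emit:
arm_command([
  [0, 0, 0, 0],
  [0, 0, 0, 0],
  [0, 0, 0, 0],
  [0, 0, 0, 0],
  [0, 0, 0, 0],
  [0, 0, 0, 0],
  [0, 0, 0, 0],
], claw=-0.5)

```text
t: 26.2
tcp_pos: [0.4754, -0.1587, 0.0259]
tool_rot: [-0.374, 3.118, -0.001]
ft_force: [-0.6, 0.5, 5.8]
grip_width: 0.0552
finger_force: 63.4
```

Emit:
arm_command([
  [0, 0, -0.05, 0],
  [0, 0, -0.2, 0],
  [0, 0, -0.4, 0],
  [0, 0, -0.6, 0],
  [-0.05, 0.07, -0.78, 0],
  [-0.15, 0.2, -0.82, 0],
  [-0.27, 0.38, -0.82, 0],
  [-0.39, 0.55, -0.82, 0],
  [-0.5, 0.7, -0.82, 0],
  [-0.5, 0.7, -0.82, 0],
])

```text
t: 27.2
tcp_pos: [0.5403, 0.0053, 0.1896]
tool_rot: [-0.38, 3.116, 0.003]
ft_force: [0.2, -0.9, -0.9]
grip_width: 0.0554
finger_force: 63.9
```

Emit:
arm_command([
  [-0.1, 0.14, 0, 0.04],
  [-0.22, 0.3, 0, 0.085],
  [-0.34, 0.46, 0, 0.13],
  [-0.44, 0.6, 0, 0.175],
  [-0.524, 0.717, 0, 0.22],
  [-0.524, 0.717, 0, 0.265],
  [-0.524, 0.717, 0, 0.31],
  [-0.524, 0.717, 0, 0.355],
  [-0.524, 0.717, 0, 0.4],
  [-0.524, 0.717, 0, 0.445],
  [-0.524, 0.717, 0, 0.49],
  [-0.524, 0.717, 0, 0.545],
  [-0.524, 0.717, 0, 0.545],
  [-0.524, 0.717, 0, 0.545],
  [-0.524, 0.717, 0, 0.545],
])

```text
t: 28.7
tcp_pos: [0.6066, 0.165, 0.189]
tool_rot: [-2.108, -2.329, 0.0]
ft_force: [-0.1, -0.0, -2.0]
grip_width: 0.0546
finger_force: 64.4
```

```bash
python3 - <<'E'
from h import *
s=get_state(); print(s["tcp_pos"],s["grip_width"]); go([*lane(np.array([0,.285,0]))[:2],.128],5.6); boxes()
E
```

```text
[0.60661265 0.16495917 0.18898728] 0.05461494148500005
t 28.7 shift [0.0012 0.0036 0.3049] turn 0.0005
```

Emit:
arm_command([
  [0.001, 0.004, 0.08, 0],
  [0.001, 0.004, 0.16, 0],
  [0.001, 0.004, 0.22, 0],
  [0.001, 0.004, 0.27, 0],
  [0.001, 0.004, 0.295, 0],
  [0.001, 0.004, 0.305, 0],
  [0.001, 0.004, 0.31, 0],
  [0.001, 0.004, 0.315, 0],
  [0.001, 0.004, 0.315, 0],
])

```text
t: 29.65
tcp_pos: [0.6079, 0.1656, 0.1263]
tool_rot: [2.11, 2.326, 0.001]
ft_force: [0.2, -0.6, -1.5]
grip_width: 0.0553
finger_force: 64.4
```

Emit:
arm_command([
  [0, 0, 0.005, 0],
  [0, 0, 0.01, 0],
  [0, 0, 0.015, 0],
  [0, 0, 0.015, 0],
])

```text
t: 30.05
tcp_pos: [0.6083, 0.1639, 0.1244]
tool_rot: [2.108, 2.325, -0.001]
ft_force: [-0.7, -5.0, 5.5]
grip_width: 0.0549
finger_force: 65.1
```

Emit:
arm_command([
  [0, 0, 0, 0],
  [0, 0, 0, 0],
  [0, 0, 0, 0],
  [0, 0, 0, 0],
  [0, 0, 0, 0],
  [0, 0, 0, 0],
  [0, 0, 0, 0],
  [0, 0, 0, 0],
  [0, 0, 0, 0],
  [0, 0, 0, 0],
  [0, 0, -0.1, 0],
  [0, 0, -0.3, 0],
  [0, 0, -0.5, 0],
  [0, 0, -0.7, 0],
  [0, 0, -0.7, 0],
  [0, 0, -0.7, 0],
], claw=1)

```text
t: 31.65
tcp_pos: [0.6082, 0.1657, 0.2644]
tool_rot: [2.11, 2.325, 0.004]
ft_force: [0.5, 0.8, 0.3]
grip_width: 0.0856
finger_force: 0.0
```

```bash
python3 - <<'E'
from h import *
im=grab_frame("wrist")[:,:,::-1].copy(); P=camera_params("wrist")
for a in [(-.028,0,.06),(.028,0,.06),(.028,.072,.06),(-.028,.072,.06)]:
    p=proj("wrist",lane(np.array(a)),P); cv2.circle(im,tuple(np.round(p).astype(int)),3,(0,0,255),1)
cv2.imwrite("pics/w8.png",im); boxes(); boxes("wrist"); go([.4535,.1804,.28],71.0)
E
```

```text
t 31.8 shift [ 0.1493 -0.754  -0.0918] turn -0.3635
```

View pics/w8.png

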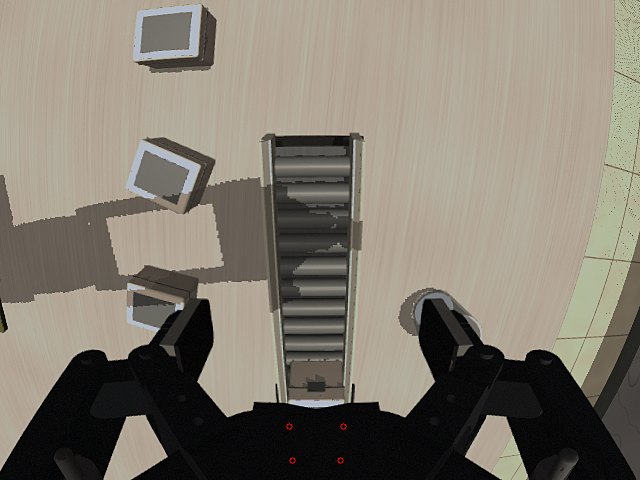

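The box rolled down to the stop end (its face at rows 362–402, possibly still moving when shot). B's top corners are about (129,183), (153,139), (201,157), (179,205). Compare these with the projected earlier poses.

```bash
cat >> h.py <<'E'
def ring(b,n,P):
    r=R.from_euler("z",b[2],degrees=True); out=[]
    for hx,hy in((.036,.028),):
        c=np.array([(-hx,-hy),(hx,-hy),(hx,hy),(-hx,hy)])
        for i in range(4):
            for t in np.linspace(.05,.95,25):
                q=c[i]*(1-t)+c[(i+1)%4]*t; m=q*1.06
                out.append([proj(n,np.array([b[0],b[1],.06])+r.apply([*v,0]),P) for v in(q*.95,q*1.05)])
    return np.array(out)
def refine(b,n="wrist",im=None,span=.012):
    P=camera_params(n)
    if im is None: im=grab_frame(n)
    g=cv2.GaussianBlur(im.astype(np.float32).mean(2),(0,0),.8)
    def cost(v):
        p=ring(v,n,P).astype(np.float32); s=lambda k:cv2.remap(g,p[:,k,0][None].copy(),p[:,k,1][None].copy(),cv2.INTER_LINEAR)[0]
        return -np.clip(s(0)-s(1),-20,20).mean()
    best=min((( cost((b[0]+dx,b[1]+dy,b[2]+da)),b[0]+dx,b[1]+dy,b[2]+da) for dx in np.arange(-span,span+.001,.003) for dy in np.arange(-span,span+.001,.003) for da in(-6,-3,0,3,6)))
    from scipy.optimize import minimize
    m=minimize(lambda v:cost((v[0]/1e3,v[1]/1e3,v[2])),[best[1]*1e3,best[2]*1e3,best[3]],method="Nelder-Mead",options=dict(initial_simplex=[[best[1]*1e3+a,best[2]*1e3+c,best[3]+d] for a,c,d in((0,0,0),(2,0,0),(0,2,0),(0,0,2))]))
    v=m.x/[1e3,1e3,1]; print("prior",np.round(b,3),"fit",np.round(v,4),"score",round(-m.fun,1),"prior score",round(-cost(b),1)); return v
E
python3 - <<'E'
from h import *
im=cv2.imread("pics/w8.png")[:,:,::-1]; P=camera_params("wrist")
for b in[(.4535,.1804,-18.8),(.448,.326,2.8),(.438,.0284,-7.2)]: 
    r=R.from_euler("z",b[2],degrees=True)
    print([np.round(proj("wrist",np.array([b[0],b[1],.06])+r.apply(c),P)).tolist() for c in[(-.036,-.028,0),(.036,-.028,0),(.036,.028,0),(-.036,.028,0)]])
    refine(b,im=im)
E
```

```text
[[126.0, 190.0], [186.0, 217.0], [205.0, 165.0], [142.0, 138.0]]
prior [  0.454   0.18  -18.8  ] fit [  0.4513   0.1811 -18.188 ] score 15.2 prior score 9.1
[[134.0, 61.0], [202.0, 56.0], [206.0, 1.0], [138.0, 9.0]]
prior [0.448 0.326 2.8  ] fit [0.4454 0.3239 2.1617] score 18.1 prior score 8.2
[[128.0, 324.0], [184.0, 340.0], [187.0, 298.0], [128.0, 283.0]]
prior [ 0.438  0.028 -7.2  ] fit [  0.4391   0.0281 -13.723 ] score 10.7 prior score 9.1
```

Emit:
arm_command([
  [0.03, -0.15, 0, -0.04],
  [0.07, -0.33, 0, -0.085],
  [0.11, -0.52, 0, -0.13],
  [0.14, -0.68, 0, -0.175],
  [0.154, -0.774, 0, -0.22],
  [0.154, -0.774, 0, -0.265],
  [0.154, -0.774, 0, -0.31],
  [0.154, -0.774, 0, -0.368],
  [0.154, -0.774, 0, -0.368],
  [0.154, -0.774, 0, -0.368],
])

```text
t: 32.8
tcp_pos: [0.4496, 0.1809, 0.2614]
tool_rot: [-0.496, -3.099, 0.002]
ft_force: [-0.6, 0.4, -0.4]
grip_width: 0.0852
finger_force: 0.0
```

```bash
python3 - <<'E'
from h import *
v=refine((.4513,.1811,-18.2)); go([*v[:2],.024],v[2]+90)
im=grab_frame("top"); P=camera_params("top"); cv2.imwrite("pics/t2.png",im[:,:,::-1])
# uphill edge of the box on the lane: brightness profile along lane mid at box-top height
for y in np.arange(.0,.13,.006):
    p=proj("top",lane(np.array([-.024,y,.06])),P); print(round(y,3),np.round(p),im[int(round(p[1])),int(round(p[0]))].mean().round(),end="; ")
E
```

```text
prior [  0.451   0.181 -18.2  ] fit [  0.4507   0.1817 -18.6078] score 12.7 prior score 10.9
t 32.9 shift [-0.0067  0.0071  1.1878] turn 0.002
0.0 [369. 229.] 108.0; 0.006 [366. 229.] 116.0; 0.012 [364. 229.] 133.0; 0.018 [361. 229.] 146.0; 0.024 [359. 230.] 34.0; 0.03 [356. 230.] 63.0; 0.036 [354. 230.] 101.0; 0.042 [351. 230.] 133.0; 0.048 [349. 230.] 142.0; 0.054 [346. 230.] 144.0; 0.06 [344. 231.] 51.0; 0.066 [341. 231.] 112.0; 0.072 [339. 231.] 71.0; 0.078 [336. 231.] 62.0; 0.084 [334. 231.] 53.0; 0.09 [331. 232.] 55.0; 0.096 [328. 232.] 80.0; 0.102 [326. 232.] 83.0; 0.108 [323. 232.] 38.0; 0.114 [321. 232.] 62.0; 0.12 [318. 233.] 83.0; 0.126 [316. 233.] 70.0;
```

Emit:
arm_command([
  [-0.007, 0.007, 0.15, 0],
  [-0.007, 0.007, 0.35, 0],
  [-0.007, 0.007, 0.55, 0],
  [-0.007, 0.007, 0.75, 0],
  [-0.007, 0.007, 0.88, 0],
  [-0.007, 0.007, 0.95, 0],
  [-0.007, 0.007, 0.95, 0],
])

```text
t: 33.6
tcp_pos: [0.4502, 0.1814, 0.0704]
tool_rot: [-0.497, -3.096, 0.004]
ft_force: [0.2, 0.8, 0.4]
grip_width: 0.0856
finger_force: 0.0
```

Emit:
arm_command([
  [0, 0, 0.07, 0],
  [0, 0, 0.13, 0],
  [0, 0, 0.19, 0],
  [0, 0, 0.23, 0],
  [0, 0, 0.23, 0],
  [0, 0, 0.23, 0],
])

```text
t: 34.2
tcp_pos: [0.4527, 0.1822, 0.0273]
tool_rot: [0.497, 3.102, 0.0]
ft_force: [-0.3, -0.6, -0.5]
grip_width: 0.0854
finger_force: 0.0
```

Emit:
arm_command([
  [0, 0, 0, 0],
  [0, 0, 0, 0],
  [0, 0, 0, 0],
  [0, 0, 0, 0],
  [0, 0, 0, 0],
  [0, 0, 0, 0],
  [0, 0, 0, 0],
], claw=-0.5)

```text
t: 34.9
tcp_pos: [0.4529, 0.1822, 0.0278]
tool_rot: [0.497, 3.101, 0.001]
ft_force: [-0.2, -0.1, 6.2]
grip_width: 0.0551
finger_force: 64.1
```

```bash
python3 - <<'E'
from h import *
s=get_state(); print(s["tcp_pos"],s["grip_width"]); go([*lane(np.array([0,.285,0]))[:2],.189],5.6)
E
```

```text
[0.4529079  0.18222928 0.02782203] 0.055120633668310194
t 34.9 shift [-0.7609  0.1612 -0.8047] turn 0.3678
```

Emit:
arm_command([
  [0, 0, -0.05, 0],
  [0, 0, -0.2, 0],
  [0, 0, -0.4, 0],
  [0, 0, -0.6, 0],
  [0, 0, -0.75, 0.04],
  [-0.1, 0.02, -0.805, 0.085],
  [-0.28, 0.06, -0.805, 0.13],
  [-0.46, 0.1, -0.805, 0.175],
  [-0.62, 0.13, -0.805, 0.22],
  [-0.73, 0.155, -0.805, 0.265],
  [-0.761, 0.161, -0.805, 0.31],
  [-0.761, 0.161, -0.805, 0.368],
  [-0.761, 0.161, -0.805, 0.368],
  [-0.761, 0.161, -0.805, 0.368],
])

```text
t: 36.3
tcp_pos: [0.6064, 0.165, 0.1879]
tool_rot: [-2.111, -2.326, 0.001]
ft_force: [-0.9, -0.3, -2.9]
grip_width: 0.0547
finger_force: 63.8
```

```bash
python3 - <<'E'
from h import *
s=get_state(); print(s["tcp_pos"],s["grip_width"]); go([*lane(np.array([0,.285,0]))[:2],.1285],5.6)
E
```

```text
[0.60644912 0.16498702 0.18790404] 0.05469001453204248
t 36.3 shift [0.001  0.0046 0.297 ] turn -0.0002
```

Emit:
arm_command([
  [0.001, 0.005, 0.08, 0],
  [0.001, 0.005, 0.16, 0],
  [0.001, 0.005, 0.22, 0],
  [0.001, 0.005, 0.26, 0],
  [0.001, 0.005, 0.285, 0],
  [0.001, 0.005, 0.295, 0],
  [0.001, 0.005, 0.3, 0],
  [0.001, 0.005, 0.305, 0],
  [0.001, 0.005, 0.31, 0],
  [0.001, 0.005, 0.31, 0],
])

```text
t: 37.3
tcp_pos: [0.6084, 0.1651, 0.1266]
tool_rot: [2.11, 2.326, 0.001]
ft_force: [-0.5, -1.9, 0.6]
grip_width: 0.0551
finger_force: 64.4
```

Emit:
arm_command([
  [0, 0, 0, 0],
  [0, 0, 0, 0],
  [0, 0, 0, 0],
  [0, 0, 0, 0],
  [0, 0, 0, 0],
  [0, 0, 0, 0],
  [0, 0, 0, 0],
  [0, 0, 0, 0],
  [0, 0, 0, 0],
  [0, 0, 0, 0],
  [0, 0, -0.1, 0],
  [0, 0, -0.3, 0],
  [0, 0, -0.5, 0],
  [0, 0, -0.7, 0],
  [0, 0, -0.7, 0],
  [0, 0, -0.7, 0],
], claw=1)

```text
t: 38.9
tcp_pos: [0.6086, 0.1656, 0.2674]
tool_rot: [2.11, 2.325, 0.004]
ft_force: [0.4, -0.6, -1.3]
grip_width: 0.0854
finger_force: 0.0
```

Emit:
arm_command([
  [-0.1, -0.15, 0, -0.04],
  [-0.2, -0.3, 0, -0.085],
  [-0.31, -0.48, 0, -0.13],
  [-0.42, -0.64, 0, -0.175],
  [-0.52, -0.8, 0, -0.22],
  [-0.58, -0.89, 0, -0.265],
  [-0.596, -0.913, 0, -0.31],
  [-0.596, -0.913, 0, -0.36],
  [-0.596, -0.913, 0, -0.4],
  [-0.596, -0.913, 0, -0.429],
  [-0.596, -0.913, 0, -0.429],
  [-0.596, -0.913, 0, -0.429],
])

```text
t: 40.1
tcp_pos: [0.4369, 0.0291, 0.2647]
tool_rot: [-0.201, -3.132, 0.0]
ft_force: [0.2, -0.4, 0.0]
grip_width: 0.0856
finger_force: 0.0
```

```bash
cat > chk.py <<'E'
from h import *
im=grab_frame("top"); P=camera_params("top"); cv2.imwrite("pics/t_chk.png",im[:,:,::-1])
o=[]
for y in np.arange(-.003,.31,.006):
    p=proj("top",lane(np.array([0.0,y,.06])),P); o.append((int(round(1e3*y)),int(im[int(round(p[1])),int(round(p[0]))].mean())))
print(o)
E
python3 - <<'E'
from h import *
v=refine((.438,.0284,-7.2),span=.018); go([*v[:2],.024],v[2]+90); print(get_state()["tcp_pos"])
import chk
E
```

```text
prior [ 0.438  0.028 -7.2  ] fit [ 0.4353  0.0256 -7.7489] score 12.8 prior score 4.5
t 40.1 shift [ 0.0044 -0.0186  1.2048] turn 0.0024
[0.43712159 0.02913019 0.26496143]
[(-3, 116), (3, 141), (9, 122), (15, 67), (21, 67), (27, 69), (33, 67), (39, 67), (45, 71), (51, 71), (57, 71), (63, 138), (69, 137), (75, 137), (81, 130), (87, 73), (93, 69), (99, 74), (105, 78), (111, 71), (117, 73), (123, 74), (129, 73), (135, 83), (141, 135), (147, 31), (153, 45), (159, 31), (165, 61), (171, 61), (177, 59), (183, 35), (189, 82), (195, 54), (201, 60), (207, 48), (213, 78), (219, 51), (225, 30), (231, 61), (237, 75), (243, 55), (249, 33), (255, 67), (261, 63), (267, 55), (273, 35), (279, 82), (285, 53), (291, 29), (297, 46), (303, 92), (309, 54)]
```

Two boxes queued at 0–144 mm without a gap. Pick C.

Emit:
arm_command([
  [0.004, -0.019, 0.15, 0],
  [0.004, -0.019, 0.35, 0],
  [0.004, -0.019, 0.55, 0],
  [0.004, -0.019, 0.75, 0],
  [0.004, -0.019, 0.88, 0],
  [0.004, -0.019, 0.95, 0],
  [0.004, -0.019, 0.95, 0],
])

```text
t: 40.9
tcp_pos: [0.4346, 0.0255, 0.0739]
tool_rot: [-0.199, -3.13, 0.0]
ft_force: [-0.6, 0.4, 0.5]
grip_width: 0.0857
finger_force: 0.0
```

Emit:
arm_command([
  [0, 0, 0.07, 0],
  [0, 0, 0.13, 0],
  [0, 0, 0.19, 0],
  [0, 0, 0.24, 0],
  [0, 0, 0.24, 0],
  [0, 0, 0.24, 0],
])

```text
t: 41.5
tcp_pos: [0.4369, 0.0254, 0.0282]
tool_rot: [0.198, 3.135, 0.0]
ft_force: [0.4, 0.8, 1.1]
grip_width: 0.0852
finger_force: 0.0
```

Emit:
arm_command([
  [0, 0, 0, 0],
  [0, 0, 0, 0],
  [0, 0, 0, 0],
  [0, 0, 0, 0],
  [0, 0, 0, 0],
  [0, 0, 0, 0],
  [0, 0, 0, 0],
], claw=-0.5)

```text
t: 42.2
tcp_pos: [0.4372, 0.0256, 0.0288]
tool_rot: [0.198, 3.133, 0.001]
ft_force: [-1.6, 0.6, 5.5]
grip_width: 0.0551
finger_force: 64.0
```

```bash
python3 - <<'E'
from h import *
s=get_state(); print(s["tcp_pos"],s["grip_width"]); go([*lane(np.array([0,.285,0]))[:2],.19],5.6)
E
```

```text
[0.43720059 0.02563962 0.02879088] 0.055053410361175156
t 42.2 shift [-0.7573  0.8    -0.8042] turn 0.4287
```

Emit:
arm_command([
  [0, 0, -0.05, 0],
  [0, 0, -0.2, 0],
  [0, 0, -0.4, 0],
  [0, 0, -0.6, 0],
  [0, 0, -0.75, 0.04],
  [-0.1, 0.11, -0.8, 0.085],
  [-0.22, 0.23, -0.8, 0.13],
  [-0.35, 0.37, -0.8, 0.175],
  [-0.48, 0.51, -0.8, 0.22],
  [-0.6, 0.64, -0.8, 0.265],
  [-0.7, 0.74, -0.8, 0.31],
  [-0.757, 0.8, -0.8, 0.355],
  [-0.757, 0.8, -0.8, 0.4],
  [-0.757, 0.8, -0.8, 0.429],
  [-0.757, 0.8, -0.8, 0.429],
  [-0.757, 0.8, -0.8, 0.429],
])

```text
t: 43.8
tcp_pos: [0.6062, 0.165, 0.1879]
tool_rot: [-2.108, -2.329, 0.001]
ft_force: [0.2, -0.3, -2.0]
grip_width: 0.0548
finger_force: 64.6
```

```bash
python3 - <<'E'
from h import *
s=get_state(); print(s["tcp_pos"],s["grip_width"]); go([*lane(np.array([0,.285,0]))[:2],.1295],5.6)
E
```

```text
[0.6062214  0.1649757  0.18794403] 0.05479445575938494
t 43.8 shift [0.0009 0.0057 0.2922] turn 0.0005
```

Emit:
arm_command([
  [0.001, 0.006, 0.08, 0],
  [0.001, 0.006, 0.16, 0],
  [0.001, 0.006, 0.22, 0],
  [0.001, 0.006, 0.26, 0],
  [0.001, 0.006, 0.285, 0],
  [0.001, 0.006, 0.292, 0],
  [0.001, 0.006, 0.297, 0],
  [0.001, 0.006, 0.302, 0],
  [0.001, 0.006, 0.307, 0],
  [0.001, 0.006, 0.307, 0],
])

```text
t: 44.8
tcp_pos: [0.6086, 0.1649, 0.1273]
tool_rot: [2.11, 2.326, 0.001]
ft_force: [0.0, -2.9, 0.4]
grip_width: 0.0549
finger_force: 65.0
```

Emit:
arm_command([
  [0, 0, 0, 0],
  [0, 0, 0, 0],
  [0, 0, 0, 0],
  [0, 0, 0, 0],
  [0, 0, 0, 0],
  [0, 0, 0, 0],
  [0, 0, 0, 0],
  [0, 0, 0, 0],
  [0, 0, 0, 0],
  [0, 0, 0, 0],
  [0, 0, -0.1, 0],
  [0, 0, -0.3, 0],
  [0, 0, -0.5, 0],
  [0, 0, -0.7, 0],
  [0, 0, -0.7, 0],
  [0, 0, -0.7, 0],
], claw=1)

```text
t: 46.4
tcp_pos: [0.6085, 0.1656, 0.268]
tool_rot: [2.11, 2.325, 0.004]
ft_force: [-0.6, -0.1, -1.0]
grip_width: 0.0852
finger_force: 0.0
```

Emit:
arm_command([
  [0.15, -0.12, 0, -0.04],
  [0.3, -0.25, 0, -0.085],
  [0.47, -0.4, 0, -0.13],
  [0.63, -0.53, 0, -0.175],
  [0.76, -0.64, 0, -0.22],
  [0.84, -0.71, 0, -0.265],
  [0.868, -0.733, 0, -0.31],
  [0.868, -0.733, 0, -0.36],
  [0.868, -0.733, 0, -0.4],
  [0.868, -0.733, 0, -0.45],
  [0.868, -0.733, 0, -0.481],
  [0.868, -0.733, 0, -0.481],
  [0.868, -0.733, 0, -0.481],
])

```text
t: 47.7
tcp_pos: [0.4445, 0.3236, 0.2651]
tool_rot: [0.055, -3.139, 0.002]
ft_force: [-1.1, -0.0, 0.6]
grip_width: 0.0854
finger_force: 0.0
```

```bash
python3 - <<'E'
from h import *
v=refine((.4454,.3245,2.2),span=.018); go([*v[:2],.024],v[2]+90); print(get_state()["tcp_pos"])
import chk
E
```

```text
prior [0.445 0.324 2.2  ] fit [0.4454 0.324  3.0043] score 12.8 prior score 11.4
t 47.8 shift [-0.0062  0.0026  1.2068] turn -0.0055
[0.4446488  0.32369041 0.26537219]
[(-3, 117), (3, 134), (9, 122), (15, 70), (21, 69), (27, 74), (33, 72), (39, 72), (45, 72), (51, 70), (57, 69), (63, 141), (69, 135), (75, 138), (81, 123), (87, 74), (93, 72), (99, 70), (105, 71), (111, 75), (117, 74), (123, 74), (129, 72), (135, 88), (141, 135), (147, 136), (153, 120), (159, 82), (165, 80), (171, 73), (177, 76), (183, 72), (189, 81), (195, 80), (201, 74), (207, 136), (213, 121), (219, 45), (225, 26), (231, 66), (237, 76), (243, 51), (249, 33), (255, 68), (261, 59), (267, 56), (273, 29), (279, 77), (285, 53), (291, 28), (297, 49), (303, 95), (309, 55)]
```

Three queued to 216 mm without gaps. Pick A.

Emit:
arm_command([
  [-0.006, 0.003, 0.15, -0.005],
  [-0.006, 0.003, 0.35, -0.005],
  [-0.006, 0.003, 0.55, -0.005],
  [-0.006, 0.003, 0.75, -0.005],
  [-0.006, 0.003, 0.88, -0.005],
  [-0.006, 0.003, 0.95, -0.005],
  [-0.006, 0.003, 0.95, -0.005],
])

```text
t: 48.5
tcp_pos: [0.4446, 0.3235, 0.074]
tool_rot: [0.081, -3.136, 0.004]
ft_force: [0.4, 0.7, 0.4]
grip_width: 0.0848
finger_force: 0.0
```

Emit:
arm_command([
  [0, 0, 0.07, 0],
  [0, 0, 0.13, 0],
  [0, 0, 0.19, 0],
  [0, 0, 0.24, 0],
  [0, 0, 0.24, 0],
  [0, 0, 0.24, 0],
])

```text
t: 49.1
tcp_pos: [0.4463, 0.3246, 0.0283]
tool_rot: [0.083, -3.14, 0.0]
ft_force: [0.0, 0.3, 0.3]
grip_width: 0.0855
finger_force: 0.0
```

Emit:
arm_command([
  [0, 0, 0, 0],
  [0, 0, 0, 0],
  [0, 0, 0, 0],
  [0, 0, 0, 0],
  [0, 0, 0, 0],
  [0, 0, 0, 0],
  [0, 0, 0, 0],
], claw=-0.5)

```text
t: 49.8
tcp_pos: [0.4471, 0.3252, 0.0294]
tool_rot: [-0.083, 3.139, 0.002]
ft_force: [0.6, 0.0, 6.7]
grip_width: 0.055
finger_force: 64.9
```

```bash
python3 - <<'E'
from h import *
s=get_state(); print(s["tcp_pos"],s["grip_width"]); go([*lane(np.array([0,.288,0]))[:2],.19],5.6)
E
```

```text
[0.44710545 0.32522304 0.02941019] 0.055048923466222165
t 49.8 shift [-0.758  -0.8256 -0.8025] turn 0.4858
```

Emit:
arm_command([
  [0, 0, -0.05, 0],
  [0, 0, -0.2, 0],
  [0, 0, -0.4, 0],
  [0, 0, -0.6, 0],
  [0, 0, -0.75, 0.04],
  [-0.1, -0.11, -0.8, 0.085],
  [-0.22, -0.24, -0.8, 0.13],
  [-0.35, -0.38, -0.8, 0.175],
  [-0.48, -0.52, -0.8, 0.22],
  [-0.6, -0.65, -0.8, 0.265],
  [-0.7, -0.76, -0.8, 0.31],
  [-0.758, -0.826, -0.8, 0.355],
  [-0.758, -0.826, -0.8, 0.4],
  [-0.758, -0.826, -0.8, 0.45],
  [-0.758, -0.826, -0.8, 0.486],
  [-0.758, -0.826, -0.8, 0.486],
  [-0.758, -0.826, -0.8, 0.486],
])

```text
t: 51.5
tcp_pos: [0.6061, 0.1676, 0.1884]
tool_rot: [-2.107, -2.329, 0.001]
ft_force: [0.0, 0.2, -1.1]
grip_width: 0.0548
finger_force: 64.2
```

```bash
python3 - <<'E'
from h import *
s=get_state(); print(s["tcp_pos"],s["grip_width"]); go([*lane(np.array([0,.286,0]))[:2],.130],5.6)
E
```

```text
[0.6060746  0.16762429 0.18842788] 0.054798858580739185
t 51.5 shift [-0.0074  0.0051  0.2921] turn 0.0007
```

Emit:
arm_command([
  [-0.007, 0.006, 0.08, 0],
  [-0.007, 0.006, 0.16, 0],
  [-0.007, 0.006, 0.22, 0],
  [-0.007, 0.006, 0.26, 0],
  [-0.007, 0.006, 0.285, 0],
  [-0.007, 0.006, 0.292, 0],
  [-0.007, 0.006, 0.297, 0],
  [-0.007, 0.006, 0.302, 0],
  [-0.007, 0.006, 0.307, 0],
  [-0.007, 0.006, 0.307, 0],
])

```text
t: 52.5
tcp_pos: [0.6084, 0.1657, 0.1282]
tool_rot: [2.109, 2.325, 0.0]
ft_force: [-0.4, -4.4, 4.7]
grip_width: 0.0552
finger_force: 64.9
```

Emit:
arm_command([
  [0, 0, 0, 0],
  [0, 0, 0, 0],
  [0, 0, 0, 0],
  [0, 0, 0, 0],
  [0, 0, 0, 0],
  [0, 0, 0, 0],
  [0, 0, 0, 0],
  [0, 0, 0, 0],
  [0, 0, 0, 0],
  [0, 0, 0, 0],
  [0, 0, -0.1, 0],
  [0, 0, -0.3, 0],
  [0, 0, -0.5, 0],
  [0, 0, -0.7, 0],
  [0, 0, -0.93, 0],
  [0, 0, -0.93, 0],
  [0, 0, -0.93, 0],
], claw=1)

```text
t: 54.2
tcp_pos: [0.6086, 0.1666, 0.315]
tool_rot: [2.109, 2.325, 0.005]
ft_force: [-0.2, -0.6, 0.6]
grip_width: 0.0854
finger_force: 0.0
```

Emit:
arm_command([
  [-0.15, -0.03, 0, 0],
  [-0.35, -0.07, 0, 0],
  [-0.55, -0.11, 0, 0],
  [-0.75, -0.15, 0, 0],
  [-0.9, -0.18, 0, 0],
  [-0.9, -0.18, 0, 0],
], claw=0)

```text
t: 54.8
tcp_pos: [0.5879, -0.0199, 0.3109]
tool_rot: [-2.115, -2.32, 0.006]
ft_force: [0.4, 1.4, 0.4]
grip_width: 0.0428
finger_force: 0.0
```

```bash
python3 - <<'E'
from h import *
print(get_state()["tcp_pos"]); go([.5704,-.2500,.31],95.6)
import chk
E
```

```text
[ 0.58792622 -0.01992323  0.31087658]
t 54.8 shift [-1.1373 -0.1936  0.0065] turn -0.5016
[(-3, 138), (3, 150), (9, 136), (15, 74), (21, 77), (27, 77), (33, 73), (39, 76), (45, 78), (51, 79), (57, 80), (63, 64), (69, 13), (75, 20), (81, 14), (87, 11), (93, 16), (99, 14), (105, 16), (111, 23), (117, 84), (123, 85), (129, 84), (135, 100), (141, 148), (147, 153), (153, 139), (159, 86), (165, 76), (171, 23), (177, 65), (183, 72), (189, 73), (195, 50), (201, 74), (207, 68), (213, 96), (219, 155), (225, 85), (231, 91), (237, 92), (243, 94), (249, 89), (255, 94), (261, 98), (267, 93), (273, 93), (279, 153), (285, 138), (291, 33), (297, 54), (303, 107), (309, 64)]
```

Four queued to 288 mm. On to the cover bar.

Emit:
arm_command([
  [-0.1, -0.02, 0, -0.045],
  [-0.25, -0.04, 0, -0.09],
  [-0.4, -0.07, 0, -0.135],
  [-0.55, -0.1, 0, -0.18],
  [-0.7, -0.13, 0, -0.225],
  [-0.85, -0.16, 0, -0.27],
  [-0.95, -0.18, 0, -0.315],
  [-0.95, -0.194, 0, -0.36],
  [-0.95, -0.194, 0, -0.405],
  [-0.95, -0.194, 0, -0.45],
  [-0.95, -0.194, 0, -0.5],
  [-0.95, -0.194, 0, -0.5],
  [-0.95, -0.194, 0, -0.5],
])

```text
t: 56.15
tcp_pos: [0.5694, -0.2078, 0.3121]
tool_rot: [0.149, -3.137, -0.002]
ft_force: [0.2, 0.0, 0.7]
grip_width: 0.0427
finger_force: 0.0
```

```bash
python3 - <<'E'
from h import *
print(get_state()["tcp_pos"]); go([.5704,-.2500,.22],95.6)
P=camera_params("wrist"); im=grab_frame("wrist")[:,:,::-1].copy()
for x in(-.048,-.078,-.108):
    p=proj("wrist",lane(np.array([x,-.03+.14*np.cos(2.1),.076+.14*np.sin(2.1)])),P); cv2.circle(im,tuple(np.round(p).astype(int)),3,(0,0,255),1); print(p)
cv2.imwrite("pics/w9.png",im)
E
```

```text
[ 0.56937265 -0.20782871  0.31210235]
t 56.1 shift [ 0.0143 -0.211   0.4603] turn -0.0008
[252.35259462 286.8222647 ]
[249.50588465 243.16982527]
[247.11731328 196.00513215]
```

View pics/w9.png

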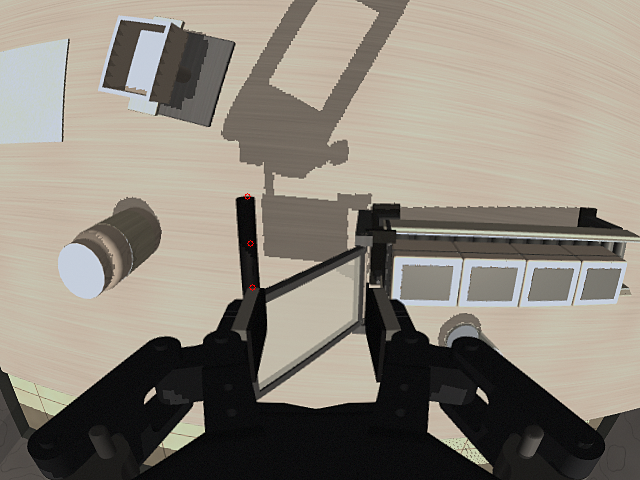

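Bar at columns 239–257 (centre ~247.5), the cover folded, and all four boxes queued tight. Cage the bar and compute the return arc.

Emit:
arm_command([
  [0.014, -0.1, 0, 0],
  [0.014, -0.218, 0, 0],
  [0.014, -0.218, 0.1, 0],
  [0.014, -0.218, 0.25, 0],
  [0.014, -0.218, 0.38, 0],
  [0.014, -0.218, 0.45, 0],
  [0.014, -0.218, 0.475, 0],
  [0.014, -0.218, 0.475, 0],
  [0.014, -0.218, 0.475, 0],
])

```text
t: 57.1
tcp_pos: [0.5714, -0.2528, 0.219]
tool_rot: [-0.152, 3.137, -0.001]
ft_force: [-1.1, -0.7, 0.6]
grip_width: 0.0427
finger_force: 0.0
```

Emit:
arm_command([
  [0, 0, 0, 0],
  [0, 0, 0, 0],
  [0, 0, 0, 0],
  [0, 0, 0, 0],
  [0, 0, 0, 0],
], claw=-0.66)

```text
t: 57.6
tcp_pos: [0.571, -0.252, 0.2186]
tool_rot: [-0.153, 3.137, 0.001]
ft_force: [0.4, 4.1, 3.5]
grip_width: 0.0144
finger_force: 2.2
```

```bash
python3 - <<'E'
from h import *
s=get_state(); print(s["tcp_pos"],s["grip_width"],psi())
f=lambda th:np.c_[.14*np.cos(.14+th),-.14*np.sin(.14+th)]/.2
for a,b,n in((2.1,1.05,20),(1.05,.6,10),(.6,.0,14)):
    th=np.linspace(a,b,n+1); print([[0,*r,0] for r in np.round(f(th[1:])-f(th[:1]),3).tolist()])
E
```

```text
[ 0.5710456  -0.25196507  0.21863834] 0.01440440382111804 95.57721867835619
[[0, 0.029, -0.022, 0], [0, 0.06, -0.042, 0], [0, 0.091, -0.061, 0], [0, 0.124, -0.078, 0], [0, 0.157, -0.094, 0], [0, 0.191, -0.108, 0], [0, 0.226, -0.119, 0], [0, 0.262, -0.129, 0], [0, 0.297, -0.137, 0], [0, 0.334, -0.144, 0], [0, 0.37, -0.148, 0], [0, 0.407, -0.15, 0], [0, 0.444, -0.151, 0], [0, 0.48, -0.149, 0], [0, 0.517, -0.146, 0], [0, 0.553, -0.141, 0], [0, 0.589, -0.134, 0], [0, 0.625, -0.125, 0], [0, 0.66, -0.114, 0], [0, 0.694, -0.101, 0]]
[[0, 0.029, 0.012, 0], [0, 0.057, 0.026, 0], [0, 0.085, 0.041, 0], [0, 0.112, 0.057, 0], [0, 0.138, 0.074, 0], [0, 0.164, 0.093, 0], [0, 0.189, 0.113, 0], [0, 0.212, 0.133, 0], [0, 0.235, 0.155, 0], [0, 0.257, 0.178, 0]]
[[0, 0.02, 0.023, 0], [0, 0.039, 0.046, 0], [0, 0.056, 0.07, 0], [0, 0.073, 0.095, 0], [0, 0.089, 0.121, 0], [0, 0.103, 0.147, 0], [0, 0.116, 0.174, 0], [0, 0.129, 0.201, 0], [0, 0.14, 0.229, 0], [0, 0.149, 0.258, 0], [0, 0.158, 0.286, 0], [0, 0.165, 0.315, 0], [0, 0.171, 0.345, 0], [0, 0.176, 0.374, 0]]
```

Emit:
arm_command([
  [0, 0.029, -0.022, 0],
  [0, 0.06, -0.042, 0],
  [0, 0.091, -0.061, 0],
  [0, 0.124, -0.078, 0],
  [0, 0.157, -0.094, 0],
  [0, 0.191, -0.108, 0],
  [0, 0.226, -0.119, 0],
  [0, 0.262, -0.129, 0],
  [0, 0.297, -0.137, 0],
  [0, 0.334, -0.144, 0],
  [0, 0.37, -0.148, 0],
  [0, 0.407, -0.15, 0],
  [0, 0.444, -0.151, 0],
  [0, 0.48, -0.149, 0],
  [0, 0.517, -0.146, 0],
  [0, 0.553, -0.141, 0],
  [0, 0.589, -0.134, 0],
  [0, 0.625, -0.125, 0],
  [0, 0.66, -0.114, 0],
  [0, 0.694, -0.101, 0],
])

```text
t: 59.6
tcp_pos: [0.5572, -0.1139, 0.238]
tool_rot: [0.153, -3.138, -0.0]
ft_force: [-0.5, -0.1, -1.1]
grip_width: 0.0141
finger_force: 0.1
```

Emit:
arm_command([
  [0, 0.029, 0.012, 0],
  [0, 0.057, 0.026, 0],
  [0, 0.085, 0.041, 0],
  [0, 0.112, 0.057, 0],
  [0, 0.138, 0.074, 0],
  [0, 0.164, 0.093, 0],
  [0, 0.189, 0.113, 0],
  [0, 0.212, 0.133, 0],
  [0, 0.235, 0.155, 0],
  [0, 0.257, 0.178, 0],
  [0, 0.257, 0.178, 0],
])

```text
t: 60.7
tcp_pos: [0.5518, -0.0625, 0.2019]
tool_rot: [0.153, -3.137, -0.001]
ft_force: [-0.4, 0.5, 0.2]
grip_width: 0.0147
finger_force: 0.6
```

Emit:
arm_command([
  [0, 0, 0, 0],
  [0, 0, 0, 0],
  [0, 0, 0, 0],
  [0, 0, 0, 0],
], claw=-1)

```text
t: 61.1
tcp_pos: [0.5518, -0.0622, 0.203]
tool_rot: [0.153, -3.137, -0.004]
ft_force: [-1.5, 5.2, 2.4]
grip_width: 0.01
finger_force: 58.4
```

```bash
python3 - <<'E'
from h import *
b=lane(np.array([-.078,-.03+.14*np.cos(.6),.076+.14*np.sin(.6)])); s=get_state(); print(b,s["tcp_pos"],s["grip_width"],s["ft_force"])
E
```

```text
[ 0.55110291 -0.06046057  0.22047043] [ 0.55180247 -0.06219353  0.20299697] 0.010009917250143299 [-1.54015862  5.15398394  2.42266867]
```

Emit:
arm_command([
  [0, 0.02, 0.023, 0],
  [0, 0.039, 0.046, 0],
  [0, 0.056, 0.07, 0],
  [0, 0.073, 0.095, 0],
  [0, 0.089, 0.121, 0],
  [0, 0.103, 0.147, 0],
  [0, 0.116, 0.174, 0],
  [0, 0.129, 0.201, 0],
  [0, 0.14, 0.229, 0],
  [0, 0.149, 0.258, 0],
  [0, 0.158, 0.286, 0],
  [0, 0.165, 0.315, 0],
  [0, 0.171, 0.345, 0],
  [0, 0.174, 0.36, 0],
  [0, 0.176, 0.374, 0],
  [0, 0.176, 0.374, 0],
])

```text
t: 62.7
tcp_pos: [0.5481, -0.0268, 0.1276]
tool_rot: [0.152, -3.136, -0.004]
ft_force: [-1.5, 6.8, 1.4]
grip_width: 0.0103
finger_force: 62.7
```

Emit:
arm_command([
  [0, 0, 0.005, 0],
  [0, 0, 0.01, 0],
  [0, 0, 0.015, 0],
  [0, 0, 0.02, 0],
  [0, 0, 0.02, 0],
])

```text
t: 63.2
tcp_pos: [0.5481, -0.0263, 0.1241]
tool_rot: [0.152, -3.137, -0.005]
ft_force: [-2.1, 9.1, 2.6]
grip_width: 0.0103
finger_force: 63.0
```

Emit:
arm_command([
  [0, 0, 0.005, 0],
  [0, 0, 0.01, 0],
  [0, 0, 0.015, 0],
  [0, 0, 0.02, 0],
  [0, 0, 0.02, 0],
])

```text
t: 63.7
tcp_pos: [0.5482, -0.0263, 0.1236]
tool_rot: [-0.152, 3.137, 0.005]
ft_force: [-9.9, 9.0, 26.1]
grip_width: 0.01
finger_force: 65.3
```

Emit:
arm_command([
  [0, 0, -0.015, 0],
  [0, 0, -0.015, 0],
  [0, 0, -0.015, 0],
])

```text
t: 64.0
tcp_pos: [0.5481, -0.0263, 0.124]
tool_rot: [0.152, -3.137, -0.005]
ft_force: [-4.5, 10.0, 7.2]
grip_width: 0.0101
finger_force: 63.5
```

Emit:
arm_command([
  [0, 0, 0, 0],
  [0, 0, 0, 0],
  [0, 0, 0, 0],
  [0, 0, 0, 0],
  [0, 0, 0, 0],
  [0, 0, -0.1, 0],
  [0, 0, -0.3, 0],
  [0, 0, -0.5, 0],
  [0, 0, -0.7, 0],
  [0, 0, -0.7, 0],
  [0, 0, -0.7, 0],
], claw=0)

```text
t: 65.1
tcp_pos: [0.5496, -0.0286, 0.2641]
tool_rot: [-0.152, 3.135, -0.001]
ft_force: [-0.0, -0.3, -1.4]
grip_width: 0.0429
finger_force: 0.0
```

Emit:
arm_command([
  [0.2, 0, -0.05, 0],
  [0.4, 0, -0.05, 0],
  [0.5, 0, -0.05, 0],
  [0.5, 0, -0.05, 0],
])

```text
t: 65.5
tcp_pos: [0.445, -0.0378, 0.2711]
tool_rot: [0.151, -3.132, -0.001]
ft_force: [0.9, 0.5, 0.2]
grip_width: 0.0432
finger_force: 0.0
```

```bash
python3 - <<'E'
from h import *
a=grab_frame("wrist")[:,:,::-1].copy(); P=camera_params("wrist")
for x in(-.048,-.108):
    p=proj("wrist",lane(np.array([x,.11,.076])),P); cv2.circle(a,tuple(np.round(p).astype(int)),3,(0,0,255),1)
cv2.imwrite("pics/w10.png",a); s=get_state(); print(s["tcp_pos"],s["ft_force"])
E
```

```text
[ 0.44740029 -0.03793586  0.27156695] [ 0.15408062 -0.42025456  0.06563765]
```

View pics/w10.png

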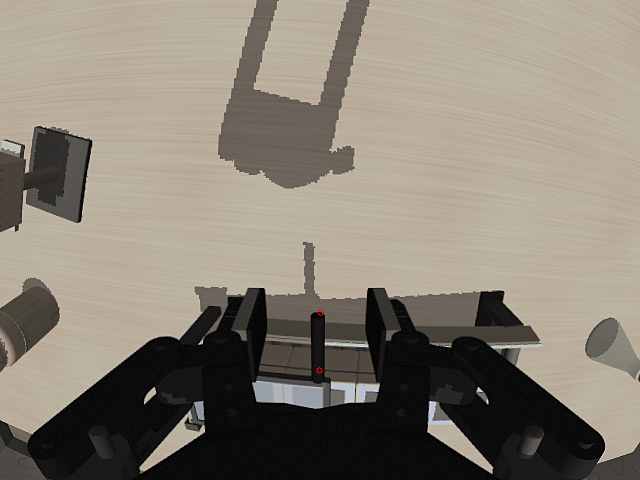

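The bar is at its shut position (318, 313–380, on the predicted marks), the boxes are under and behind the cover, and the ledge box is still in place. Hand in.

```bash
python3 -c "
from cell import *; print(job_done())"
```

```text
the job is handed in; nothing more can be done
None
```

The job is handed in at about 66 s: cover folded back, emptied box moved to the ledge (centred within about 1.5 mm), all four full boxes queued against the stop without gaps, and cover lowered shut; one box had been knocked aside about 27 mm and was picked from its new spot.

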